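# Strip a four-tier circuit board stack into its antistatic trays

### The job

The screws are already out of this stack of circuit boards: take it apart from the top down, one board at a time without shifting the boards still below it, and set each gently, feet down, in the tray with tags of its own colour, standing inside the recess and lined up with it lengthwise (either way round). Do not drop a board, leave each board in its tray once it is there, and leave the solder spool and the screw cup where they are.

Things in the scene. Friction and masses are not known exactly. Their poses are not given: they have to be found in the camera images.
- radio_board: white circuit board 40 x 30 mm (metal shielding can); top of the stack, on the blue board, unfastened, centred within 2 mm. About 35 g. Stands on four 25 mm brass feet; board 25-27 mm above the feet's underside, then black strips along both long edges, top at 35.5 mm. Hold by the long edges, 30 mm apart. Origin: centre, at the feet's underside; x along the length, y across, z up
- logic_board: blue circuit board 60 x 44 mm (square black chip); second from top, on the red board, unfastened, centred within 2 mm. About 55 g. Stands on four 25 mm brass feet; board 25-27 mm above the feet's underside, then black strips along both long edges, top at 35.5 mm. Hold by the long edges, 44 mm apart. Origin: centre, at the feet's underside; x along the length, y across, z up
- driver_board: red circuit board 80 x 54 mm (terminal blocks, two heat sinks); third, on the green board, unfastened, centred within 2 mm. About 85 g. Stands on four 25 mm brass feet; board 25-27 mm above the feet's underside, then black strips along both long edges, top at 35.5 mm. Hold by the long edges, 54 mm apart. Origin: centre, at the feet's underside; x along the length, y across, z up
- power_board: green circuit board 100 x 66 mm (terminal blocks, capacitors); bottom of the stack, on the bench. About 110 g. Stands on four 25 mm brass feet; board 25-27 mm above the feet's underside, then black strips along both long edges, top at 35.5 mm. Hold by the long edges, 66 mm apart. Origin: centre, at the feet's underside; x along the length, y across, z up
- radio_tray: grey foam-lined antistatic tray for the white board, with white tags along all four rims; fixed to the bench. Recess 54 x 44 mm, its floor 4 mm above the bench; rim 7 mm wide, top 10 mm above the bench; outside 68 x 58 mm. Origin: centre of the underside, on the bench. x along the longer side, z up.
- logic_tray: grey foam-lined antistatic tray for the blue board, with blue tags along all four rims; fixed to the bench. Recess 74 x 58 mm, its floor 4 mm above the bench; rim 7 mm wide, top 10 mm above the bench; outside 88 x 72 mm. Origin: centre of the underside, on the bench. x along the longer side, z up.
- driver_tray: grey foam-lined antistatic tray for the red board, with red tags along all four rims; fixed to the bench. Recess 94 x 68 mm, its floor 4 mm above the bench; rim 7 mm wide, top 10 mm above the bench; outside 108 x 82 mm. Origin: centre of the underside, on the bench. x along the longer side, z up.
- power_tray: grey foam-lined antistatic tray for the green board, with green tags along all four rims; fixed to the bench. Recess 114 x 80 mm, its floor 4 mm above the bench; rim 7 mm wide, top 10 mm above the bench; outside 128 x 94 mm. Origin: centre of the underside, on the bench. x along the longer side, z up.
- solder_spool: bystander: spool of solder wire standing upright, 54 mm diameter, 44 mm high, loose. Origin: centre of its underside.
- screw_cup: bystander: small open orange cup of screws, 54 mm across the rim, 18 mm high, loose. Origin: centre of its underside.
Mind the look-alikes: they are no part of the job. Leave any brown, orange or turquoise look-alike of the driver_tray alone.

How it is judged:
By the outcome, as a careful person would: the job done as asked, in the order asked, and still so for the second after the job is handed in, with the robot touching nothing.
It also fails if it takes over 120 s, if anything falls off the work surface, if the arm or the gripper's body presses on something with over 40 N, if the wrist force passes 120 N, or if a joint passes its speed limit or range.

### The arm

A 6-joint arm with a two-finger parallel gripper is mounted at the origin on the work surface. World frame = base frame: x ahead of the robot, y to its left, z up, the work surface at z = 0. Lengths are in m, angles in rad, forces in N, time in s.
With the tool pointing down it reaches from about 0.35 to 0.775 m from the base axis. Payload 7.3 kg.
Tool frame: the origin (TCP) lies on the front face of the gripper's body, between the roots of the fingers; the fingertips stand 66 mm ahead of it and the grasp point (between the pads) lies 47 mm ahead of it; z points along the fingers, y is the direction in which the jaws open and shut (so a half turn about z gives the same grasp; the last joint's range is limited). The gripper opens to 92 mm and grips with 3 to 60 N. Pads are 19 mm wide; open, the fingers measure 130 mm over their backs; the gripper's body (75 mm by 190 mm) begins 47 mm behind the grasp point.
Start: joints at [1.181, 0.342, 1.524, -0, 1.275, -0.146], TCP at [0.127, 0.509, 0.292] pointing down, gripper open.
Joint ranges: [-2.53, 2.53], [-0.77, 2.02], [0.04, 2.7], [-1, 4.14], [0.28, 2.66], [-3.11, 3.11]. Speed limits (rad/s): [2.57, 2.57, 3.14, 3.14, 3.14, 3.14].

### API

Orientations are given as [roll, pitch, yaw] about the fixed x, y, z axes, in that order (R = Rz(yaw) Ry(pitch) Rx(roll)).
In Python, from cell import observe, read_camera, hand_in, search_frame, tip_of gives the robot as it stands. The module is installed in compiled form; this text tells all that it offers.
- The arm moves only by the tool apply_moves, never from a script. Its argument "motion" is a list of rows, each an object with "offset": the shift along the tool's x, y, z in mm, a list of three; "rotation": the turn, a rotation vector about the tool's x, y, z in rad, a list of three. In form: [{"offset": [x, y, z], "rotation": [rx, ry, rz]}, ...]. A call has 1 to 12 rows; each row shifts and turns the pose as measured when the row begins, along the tool's axes as they then stand; what a row does not reach is not made up. A row lasts 1/12 s, in which the tool goes at most 41.7 mm and 7.16 degrees, less where a joint would pass 70% of its speed; a pose out of reach is approached as far as the arm can. A call with a gripper value outside its range is refused whole. "grip" is the closure, from 0 (fully open) to 1 (shut), set as the call begins (left out, the last holds). The fingers move at their own pace and stop on an object; "grip_force" is the grip in N (left out, the last holds). Time passes only in rows, so rows that do not move let the fingers close. It gives the time, the measured TCP pose, the force and the opening at its end, in the units of the state.
- observe(): the state, without advancing time (a new reading comes with each control period).
- read_camera(name): name is "side" or "top"; returns a dict with "img" (384x512x3 uint8, red, green, blue), "camera_matrix" (3x3 intrinsics, pixels), "R" (3x3) and "t" (3): a world point X has camera coordinates R X + t. Camera axes: x right, y down, z forward; pixel columns grow to the right and rows downward; lengths in m; the calibration is good to about 2 mm. A picture is of the moment at which its call begins. There is no depth.
- hand_in(): hands the job in, once; it reports no verdict.
Trained networks look in a picture, given as the dict that the camera call returned (one of the last four; its "shot" number tells which), for a name from the list of things; names that differ only in an ending like _2 or _b are one class to them, and where a whole thing is asked for, a point or a joint stands for the part that bears it (a point fixed in the world has none). Each returns a list of dicts, best first, with "score" (0 to 1); they miss things now and then, are a little off and sometimes report something else, mostly with a low value. They report only what shows in the picture. A call takes as long as a camera call. They do not tell look-alikes from the thing itself.
- search_frame(query, picture): "location" ([x, y, z] in m, in world coordinates, good to about 4 mm: the middle of the surface that is visible of it).
- tip_of(query, picture): "location" ([x, y, z] in m, in world coordinates, good to about 4 mm: a listed point, or the origin of a listed thing).
The state is a dict: "time": time; "qpos": joint angles; "qvel": joint speeds; "joint_efforts": joint torques, N m; "tool_pos": TCP position; "tool_rot": TCP orientation; "contact_force": force on the tool from outside, world axes, zero at the start; "torque": the same for the moment, N m; "opening": finger opening in m.
Only numpy, scipy, OpenCV 4.12 (cv2) and the standard library are available. Lean on these libraries where they do the work, as an engineer would, in place of code of your own. Each camera call takes 0.05 s, during which the arm holds its last target.

## Working session

There is one attempt and no reset: what is moved stays moved. The work goes in short steps, Python scripts to look and compute and a tool call to move; the robot and the scene stay as the last step left them, time stands still between calls to the robot, and variables do not carry over. Pictures are saved under pics/ and viewed, and the job is handed in when it is done.

Besides the shell and the picture viewer there is one more tool, called after ">>>" as name([rows], argument=value, ...), one row to a line, values as JSON. apply_moves: Moves the arm, as the interface text tells. Its arguments: {"type":"object","properties":{"motion":{"type":"array"},"grip":{"type":"number"},"grip_force":{"type":"number"}},"required":["motion"]}

```bash
mkdir -p pics; ls
python3 - <<'E'
from cell import *
import cv2
print(observe())
for n in ["top","side"]:
    p=read_camera(n); cv2.imwrite(f"pics/{n}0.png",p["img"][:,:,::-1]); print(n,p["camera_matrix"],p["R"],p["t"])
    for q in ["radio_board","radio_tray","logic_tray","driver_tray","power_tray","solder_spool","screw_cup","power_board"]:
        print(q,[(d["location"],d["score"]) for d in tip_of(q,p)][:4])
E
```

```text
pics
{'time': 0.0, 'qpos': array([ 1.18098989e+00,  3.42696262e-01,  1.52500362e+00,  5.04528288e-06,
        1.27539347e+00, -1.45979186e-01]), 'qvel': array([-0.00022458,  0.0016038 ,  0.00017248, -0.00073066, -0.00033343,
       -0.00080852]), 'joint_efforts': array([ 2.26739146e-03, -4.31240058e+01, -2.44221085e+01,  7.18840118e-02,
        5.58195356e-02, -1.22707065e-04]), 'tool_pos': array([0.12659516, 0.50919675, 0.29156329]), 'tool_rot': array([-3.14010861e+00, -2.23068107e-04,  2.89776377e+00]), 'contact_force': array([-0.48999941,  0.52897503, -0.38122877]), 'torque': array([ 0.04164657, -0.04728575,  0.06261835]), 'opening': 0.09177044400851242}
top [[350.23195301   0.         259.86937238]
 [  0.         350.23195301 187.12839831]
 [  0.           0.           1.        ]] [[-0.01982274 -0.99979723  0.00354475]
 [-0.99385426  0.01931846 -0.10899776]
 [ 0.10890718 -0.00568359 -0.99403568]] [0.07200905 0.52684376 0.91785232]
radio_board [([0.4896, -0.3342, 0.0275], 0.74), ([0.4944, -0.33, 0.0834], 0.5)]
radio_tray [([0.6472, -0.1665, -0.0], 0.6)]
logic_tray [([0.4886, 0.01
[... 488 characters left out ...]
 0.86624892 -0.49941666  0.01399351]
 [-0.29014915 -0.52567654 -0.79967346]
 [ 0.40672631  0.68865606 -0.60027205]] [-0.41670254  0.2465843   0.94791774]
radio_board [([0.4882, -0.3332, 0.0827], 0.63)]
radio_tray [([0.649, -0.1665, -0.0028], 0.96)]
logic_tray [([0.4864, 0.0135, 0.0021], 0.86)]
driver_tray [([0.4989, 0.3289, -0.003], 0.83), ([0.6578, 0.3252, 0.0015], 0.77), ([0.3437, 0.4292, 0.0025], 0.66), ([0.5284, 0.4893, -0.0028], 0.59)]
power_tray [([0.6019, 0.1534, -0.0004], 0.94), ([0.4893, -0.329, 0.0269], 0.3)]
solder_spool [([0.7314, -0.0017, 0.0026], 0.6)]
screw_cup [([0.3339, 0.1906, -0.0025], 0.53), ([0.4917, -0.3361, 0.0524], 0.33)]
power_board [([0.4889, -0.3352, 0.001], 0.63)]
```

Run:
```python
import cv2
for n in ["top","side"]:
    im=cv2.imread(f"pics/{n}0.png"); cv2.imwrite(f"pics/{n}0b.png",cv2.resize(im,(800,600),interpolation=cv2.INTER_CUBIC))
im=cv2.imread("pics/top0.png"); cv2.imwrite("pics/stackzoom.png",cv2.resize(im[130:260,330:480],(800,693),interpolation=cv2.INTER_CUBIC)[:600])
```

```text
(no output)
```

View pics/top0b.png

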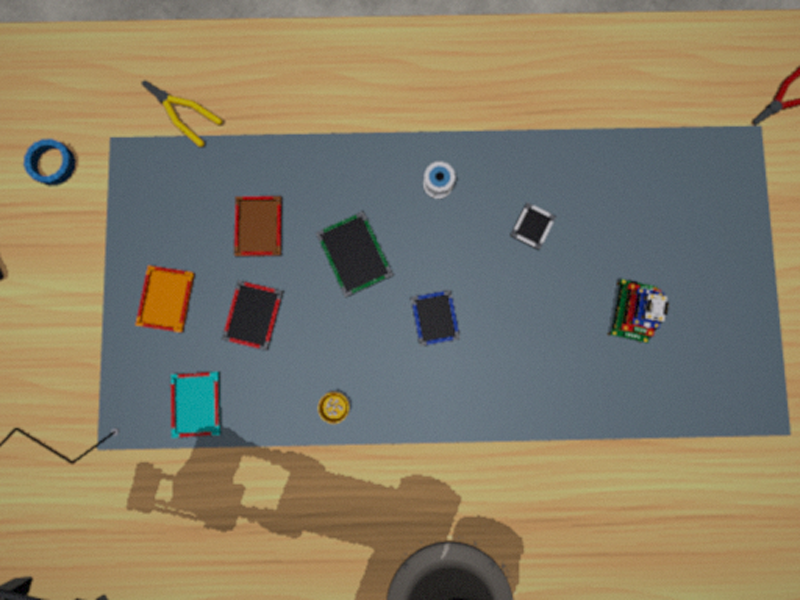

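View pics/side0b.png

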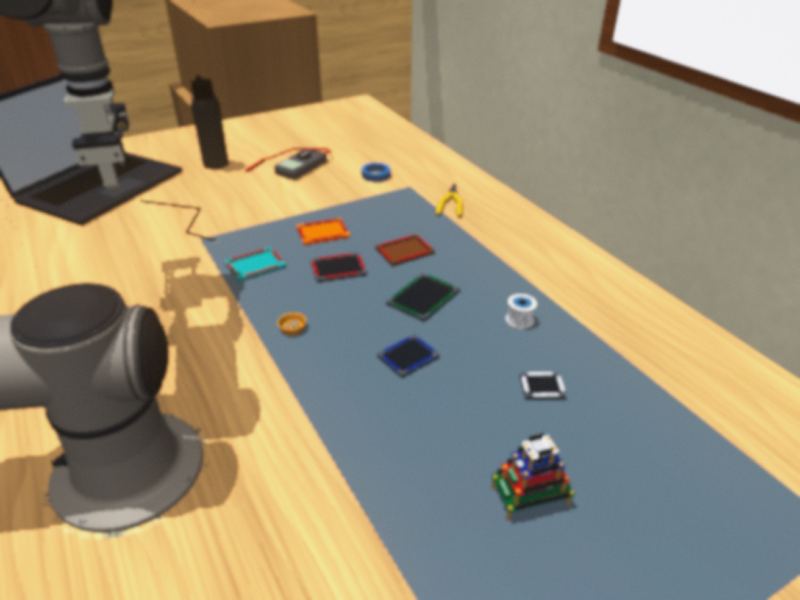

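View pics/stackzoom.png

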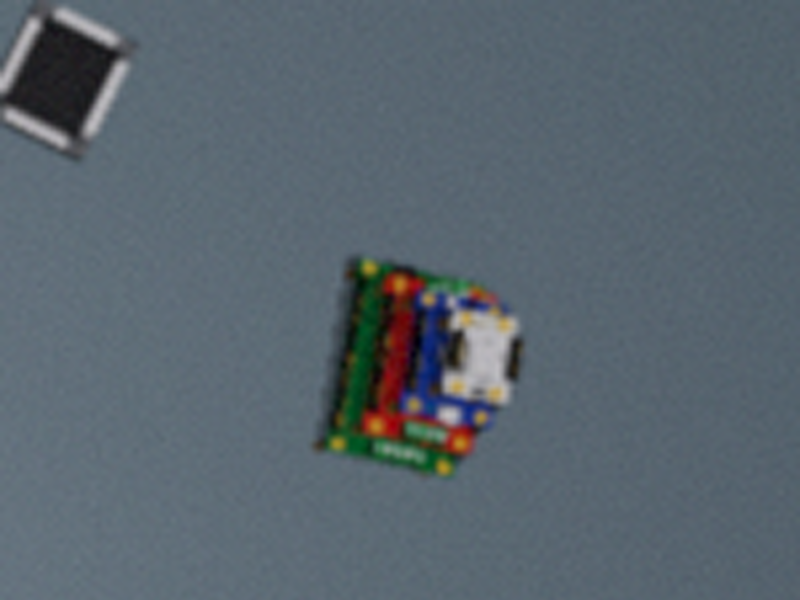

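The real driver tray is the dark-floored one with red tags, near (0.50, 0.33). The brown, orange and turquoise ones are look-alikes. Next I rectify crops onto known height planes to get poses and yaw.

```bash
cat > h.py <<'E'
import numpy as np, cv2
from cell import *
def rect(p,cx,cy,z,half=0.07,s=0.0005):
    """warp picture to plane z; out pixel (u,v): x = cx-half+u*s ; y = cy+half-v*s"""
    K,R,t=map(np.array,(p["camera_matrix"],p["R"],p["t"]))
    A=np.array([[s,0,cx-half],[0,-s,cy+half],[0,0,z],[0,0,1]])
    H=K@np.c_[R,t]@A
    n=int(2*half/s)
    return cv2.warpPerspective(np.ascontiguousarray(p["img"][:,:,::-1]),H,(n,n),flags=cv2.INTER_CUBIC|cv2.WARP_INVERSE_MAP)
def box(im,cx,cy,half,s,x,y,yaw,L,W,col=(0,255,255)):
    c,si=np.cos(yaw),np.sin(yaw)
    P=np.array([[a*L/2,b*W/2] for a,b in((1,1),(-1,1),(-1,-1),(1,-1))])@np.array([[c,si],[-si,c]])+[x,y]
    px=np.c_[(P[:,0]-cx+half)/s,(cy+half-P[:,1])/s]
    cv2.polylines(im,[np.round(px*8).astype(np.int32)],True,col,1,cv2.LINE_AA,3)
E
python3 - <<'E'
from h import *
pt=read_camera("top"); ps=read_camera("side")
T={"radio":(.648,-.1665,.068,.058),"logic":(.4875,.012,.088,.072),"driver":(.50,.33,.108,.082),"power":(.603,.154,.128,.094)}
rows=[]
for p in(pt,ps):
    r=[]
    for n,(x,y,L,W) in T.items():
        half=.085;s=.0005
        im=rect(p,x,y,.010,half,s)
        mat=np.median(im.reshape(-1,3),0) if n=="radio" else np.median(np.r_[im[:30].reshape(-1,3)],0)
        d=np.abs(im.astype(float)-mat).max(2)
        m=(d>28).astype(np.uint8); m=cv2.morphologyEx(m,cv2.MORPH_CLOSE,np.ones((15,15)));m=cv2.morphologyEx(m,cv2.MORPH_OPEN,np.ones((15,15)))
        k,l,st,ce=cv2.connectedComponentsWithStats(m); h=m.shape[0]//2
        c=cv2.findContours((l==l[h,h]).astype(np.uint8),0,1)[0][0]
        (u,v),(w,hh),a=cv2.minAreaRect(c)
        if w<hh: a+=90; w,hh=hh,w
        yaw=(-a+90)%180-90
        X,Y=x-half+u*s,y+half-v*s
        print(n,round(X,4),round(Y,4),"yaw",round(yaw,1),"size",w*s*1e3,hh*s*1e3)
        box(im,x,y,half,s,X,Y,np.radians(yaw),L,W); r.append(im)
    rows.append(np.hstack(r))
o=np.vstack(rows); cv2.imwrite("pics/trays.png",cv2.resize(o,(800,400),interpolation=cv2.INTER_AREA))
x,y=.489,-.334
r=[np.hstack([rect(p,x,y,z,.065,.0005) for z in (.108,.081,.054,.027)]) for p in(pt,ps)]
cv2.imwrite("pics/stk.png",cv2.resize(np.vstack(r),(800,400),interpolation=cv2.INTER_AREA))
E
```

```text
radio 0.6462 -0.1674 yaw -26.6 size 72.67221069335938 60.37383270263672
logic 0.4856 0.0122 yaw 9.6 size 89.55329895019531 74.81436157226562
driver 0.4966 0.332 yaw -14.5 size 110.6021728515625 86.4845428466797
power 0.6023 0.1529 yaw 24.0 size 131.48731994628906 96.96554565429688
radio 0.6491 -0.1694 yaw -29.1 size 74.69188690185547 73.38064575195314
logic 0.4859 0.0082 yaw 9.2 size 96.76554107666016 83.6607131958008
driver 0.4975 0.3292 yaw -14.3 size 112.89930725097656 102.52410888671875
power 0.6031 0.1499 yaw 23.6 size 142.21560668945312 105.28580474853516
```

View pics/trays.png

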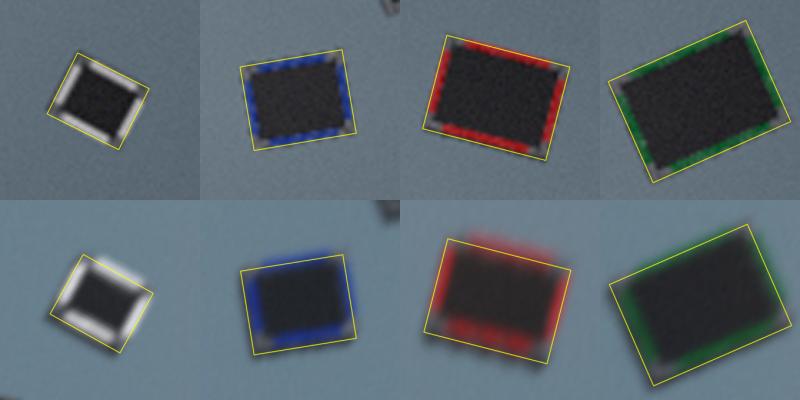

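View pics/stk.png

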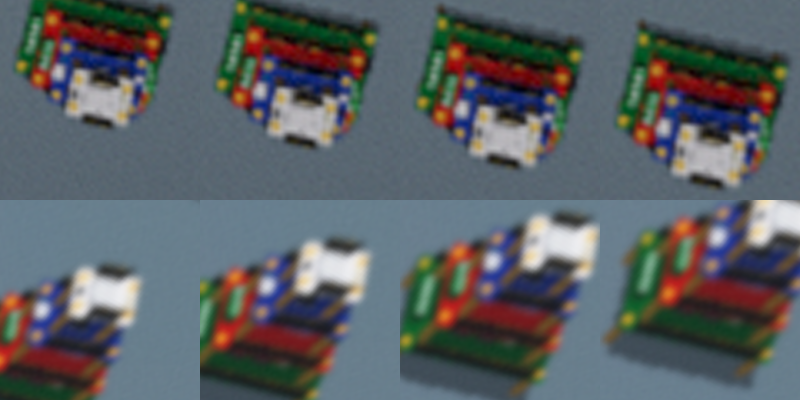

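Run:
```python
from h import *
pt=read_camera("top"); ps=read_camera("side")
r=[]
for p in(pt,ps):
    im=rect(p,.489,-.334,.108,.03,.00015)
    box(im,.489,-.334,.03,.00015,.489,-.3325,np.radians(-12),.040,.030); r.append(im)
cv2.imwrite("pics/wz.png",np.hstack(r))
```

```text
(no output)
```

View pics/wz.png

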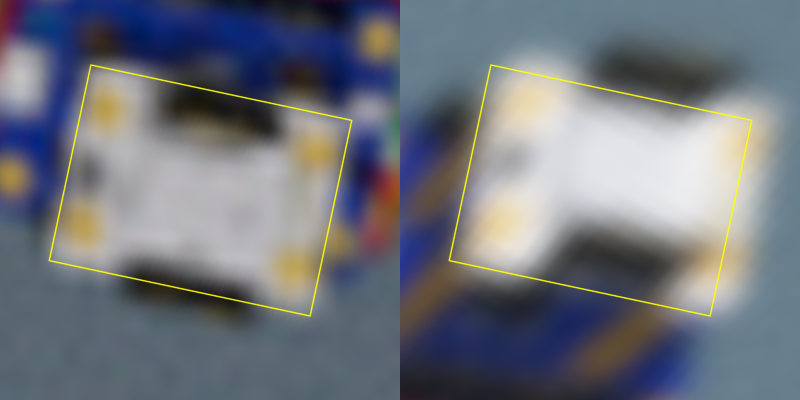

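```bash
cat >> h.py <<'E'
from scipy.spatial.transform import Rotation as Ro
def plan(*tg):
    """targets: (x,y,tcpz,yaw_deg or None). prints total tool-frame shifts, rows"""
    o=observe(); p=np.array(o["tool_pos"]); R=Ro.from_euler("xyz",o["tool_rot"]).as_matrix()
    print("t",round(o["time"],2),"tcp",p.round(4),"rpy deg",np.degrees(o["tool_rot"]).round(2),"F",np.round(o["contact_force"],2),"open",round(o["opening"],4))
    for x,y,z,yaw in tg:
        d=R.T@(np.array([x,y,z])-p)*1e3
        n=max(1,int(np.ceil(np.linalg.norm(d)/36)))
        out=f"shift {d.round(1)} rows {n} each {(d/n).round(1)}"
        if yaw is not None:
            Rt=Ro.from_euler("xyz",[np.pi,0,np.radians(yaw)]).as_matrix()
            rv=Ro.from_matrix(R.T@Rt).as_rotvec(); out+=f" rotvec {rv.round(4)}"; 
            R=Rt
        print(out); p=np.array([x,y,z])
E
python3 -c "
from h import *
plan((.45,.1,.29,None),(.49,-.332,.26,168.5))"
```

```text
t 1.1 tcp [0.1267 0.5095 0.2922] rpy deg [179.99  -0.   166.03] F [-0.42 -0.46 -0.04] open 0.0915
shift [-412.6 -319.4    2.2] rows 15 each [-27.5 -21.3   0.1]
shift [-143.1 -409.6   30. ] rows 13 each [-11.  -31.5   2.3] rotvec [ 0.0001 -0.     -0.0431]
```

>>> apply_moves([
  {"offset":[-27.5,-21.3,0],"rotation":[0,0,0]},
  {"offset":[-27.5,-21.3,0],"rotation":[0,0,0]},
  {"offset":[-27.5,-21.3,0],"rotation":[0,0,0]},
  {"offset":[-27.5,-21.3,0],"rotation":[0,0,0]},
  {"offset":[-27.5,-21.3,0],"rotation":[0,0,0]},
  {"offset":[-27.5,-21.3,0],"rotation":[0,0,0]},
  {"offset":[-27.5,-21.3,0],"rotation":[0,0,0]},
  {"offset":[-27.5,-21.3,0],"rotation":[0,0,0]},
  {"offset":[-27.5,-21.3,0],"rotation":[0,0,0]},
  {"offset":[-27.5,-21.3,0],"rotation":[0,0,0]},
  {"offset":[-27.5,-21.3,0],"rotation":[0,0,0]},
  {"offset":[-27.5,-21.3,0],"rotation":[0,0,0]},
], grip=0, grip_force=8)

```text
time: 2.1
tool_pos: [0.3925, 0.173, 0.2923]
tool_rot: [3.136, 0.002, 2.91]
contact_force: [0.6, -0.0, 0.3]
opening: 0.0917
```

```bash
python3 -c "
from h import *
plan((.45,.1,.29,None),(.49,-.332,.26,168.5))"
```

```text
t 2.1 tcp [0.3925 0.173  0.2923] rpy deg [1.7966e+02 1.4000e-01 1.6675e+02] F [ 0.58 -0.01  0.34] open 0.0917
shift [-72.7 -57.9   2.1] rows 3 each [-24.2 -19.3   0.7]
shift [-137.9 -411.5   27.9] rows 13 each [-10.6 -31.7   2.1] rotvec [ 0.006   0.0025 -0.0305]
```

>>> apply_moves([
  {"offset":[-15,-33.5,2],"rotation":[0,0,0]},
  {"offset":[-15,-33.5,2],"rotation":[0,0,0]},
  {"offset":[-15,-33.5,2],"rotation":[0,0,0]},
  {"offset":[-15,-33.5,2],"rotation":[0,0,0]},
  {"offset":[-15,-33.5,2],"rotation":[0,0,0]},
  {"offset":[-15,-33.5,2],"rotation":[0,0,0]},
  {"offset":[-15,-33.5,2],"rotation":[0,0,0]},
  {"offset":[-15,-33.5,2],"rotation":[0,0,0]},
  {"offset":[-15,-33.5,2],"rotation":[0,0,0]},
  {"offset":[-15,-33.5,2],"rotation":[0,0,0]},
  {"offset":[-15,-33.5,2],"rotation":[0,0,0]},
  {"offset":[-15,-33.5,2],"rotation":[0,0,0]},
])

```text
time: 3.1
tool_pos: [0.4794, -0.282, 0.2678]
tool_rot: [3.134, 0.011, 2.909]
contact_force: [0.7, -0.1, 0.2]
opening: 0.0923
```

```bash
python3 -c "
from h import *
plan((.49,-.332,.26,168.5))"
```

```text
t 3.1 tcp [ 0.4794 -0.282   0.2678] rpy deg [179.54   0.65 166.67] F [ 0.68 -0.1   0.16] open 0.0923
shift [-21.8 -46.2   7.7] rows 2 each [-10.9 -23.1   3.8] rotvec [ 0.0079  0.0115 -0.032 ]
```

>>> apply_moves([
  {"offset":[-11,-23,4],"rotation":[0.004,0.006,-0.016]},
  {"offset":[-11,-23,4],"rotation":[0.004,0.006,-0.016]},
  {"offset":[0,0,0],"rotation":[0,0,0]},
])

```text
time: 3.35
tool_pos: [0.4905, -0.3417, 0.2581]
tool_rot: [-3.139, 0.0, 2.936]
contact_force: [-0.9, 0.6, -0.0]
opening: 0.0918
```

```bash
python3 -c "
from h import *
plan((.49,-.332,.22,168.5),(.49,-.332,.16,168.5))"
```

```text
t 3.35 tcp [ 0.4905 -0.3417  0.2581] rpy deg [-1.7984e+02  1.0000e-02  1.6822e+02] F [-0.93  0.62 -0.01] open 0.0918
shift [ 2.4  9.5 38.1] rows 2 each [ 1.2  4.8 19. ] rotvec [-0.0028  0.0001 -0.0049]
shift [ 0. -0. 60.] rows 2 each [ 0. -0. 30.] rotvec [0. 0. 0.]
```

>>> apply_moves([
  {"offset":[2.4,9.5,38],"rotation":[-0.003,0,-0.005]},
  {"offset":[0,0,20],"rotation":[0,0,0]},
  {"offset":[0,0,0],"rotation":[0,0,0]},
  {"offset":[0,0,0],"rotation":[0,0,0]},
])

```text
time: 3.68
tool_pos: [0.4902, -0.3334, 0.1988]
tool_rot: [-3.141, 0.002, 2.937]
contact_force: [-0.8, 0.2, -0.1]
opening: 0.092
```

```bash
python3 -c "
from h import *
plan((.49,-.332,.16,168.5))"
```

```text
t 3.68 tcp [ 0.4902 -0.3334  0.1988] rpy deg [-1.7999e+02  1.1000e-01  1.6829e+02] F [-0.78  0.18 -0.06] open 0.092
shift [ 0.5  1.3 38.8] rows 2 each [ 0.3  0.7 19.4] rotvec [-0.0001  0.002  -0.0037]
```

>>> apply_moves([
  {"offset":[0.5,1.3,19],"rotation":[0,0,-0.004]},
  {"offset":[0,0,15],"rotation":[0,0,0]},
  {"offset":[0,0,3],"rotation":[0,0,0]},
  {"offset":[0,0,0],"rotation":[0,0,0]},
])

```text
time: 4.02
tool_pos: [0.4921, -0.3318, 0.1668]
tool_rot: [-3.138, 0.009, 2.943]
contact_force: [0.8, -0.3, -0.5]
opening: 0.092
```

Run:
```python
from h import *
plan((.49,-.332,.16,168.5))
for n in("top","side"):
    p=read_camera(n); K,R,t=p["camera_matrix"],p["R"],p["t"]
    c=K@(R@np.array([.49,-.332,.11])+t); u,v=(c[:2]/c[2]).astype(int)
    im=p["img"][max(0,v-50):v+50,u-66:min(512,u+66),::-1]
    cv2.imwrite(f"pics/g1{n}.png",cv2.resize(im,None,fx=5,fy=5,interpolation=cv2.INTER_CUBIC))
```

```text
t 4.02 tcp [ 0.4921 -0.3318  0.1668] rpy deg [-179.8     0.49  168.61] F [ 0.75 -0.28 -0.52] open 0.092
shift [ 2.  -0.6  6.8] rows 1 each [ 2.  -0.6  6.8] rotvec [-0.0035  0.0086  0.0019]
```

View pics/g1side.png

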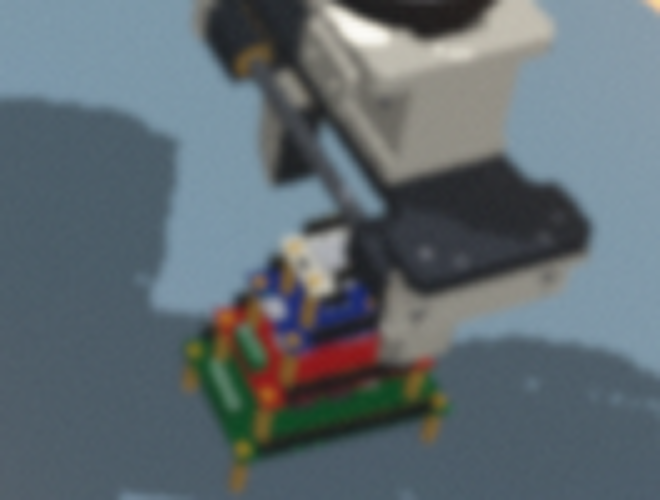

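View pics/g1top.png

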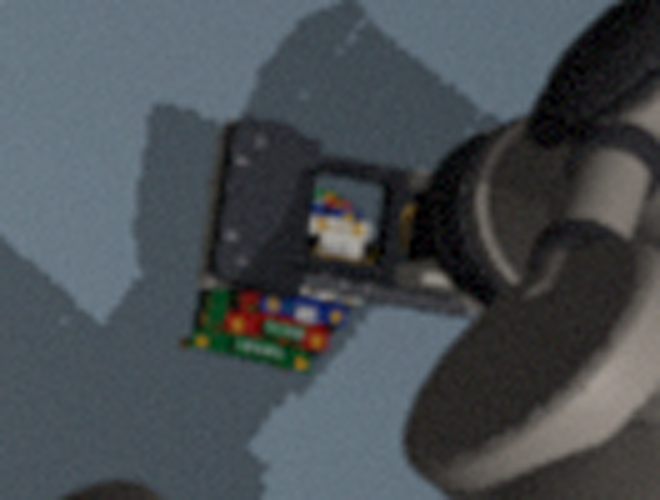

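>>> apply_moves([
  {"offset":[2,-0.6,6],"rotation":[-0.003,0.009,0.002]},
  {"offset":[0,0,0],"rotation":[0,0,0]},
  {"offset":[0,0,0],"rotation":[0,0,0]},
])

```text
time: 4.37
tool_pos: [0.4912, -0.3331, 0.1643]
tool_rot: [-3.138, 0.004, 2.941]
contact_force: [-0.4, -1.0, 0.1]
opening: 0.092
```

```bash
python3 -c "
from h import *
plan((.49,-.332,.16,168.5))"
```

```text
t 4.37 tcp [ 0.4912 -0.3331  0.1643] rpy deg [-179.79    0.26  168.49] F [-0.38 -0.98  0.08] open 0.092
shift [1.4 0.9 4.3] rows 1 each [1.4 0.9 4.3] rotvec [-0.0037  0.0045 -0.0002]
```

>>> apply_moves([
  {"offset":[1.2,0.8,4],"rotation":[-0.003,0.004,0]},
  {"offset":[0,0,2],"rotation":[0,0,0]},
  {"offset":[0,0,0],"rotation":[0,0,0]},
])

```text
time: 4.62
tool_pos: [0.4903, -0.3323, 0.1587]
tool_rot: [-3.14, 0.001, 2.94]
contact_force: [0.1, -0.0, -0.6]
opening: 0.092
```

```bash
python3 -c "
from h import *
plan((.49,-.332,.16,168.5))"
```

```text
t 4.62 tcp [ 0.4903 -0.3323  0.1587] rpy deg [-1.7994e+02  8.0000e-02  1.6848e+02] F [ 0.13 -0.05 -0.64] open 0.092
shift [ 0.3  0.3 -1.3] rows 1 each [ 0.3  0.3 -1.3] rotvec [-0.0011  0.0014 -0.0004]
```

>>> apply_moves([
  {"offset":[0,0,0],"rotation":[0,0,0]},
  {"offset":[0,0,0],"rotation":[0,0,0]},
  {"offset":[0,0,0],"rotation":[0,0,0]},
  {"offset":[0,0,0],"rotation":[0,0,0]},
  {"offset":[0,0,0],"rotation":[0,0,0]},
  {"offset":[0,0,0],"rotation":[0,0,0]},
  {"offset":[0,0,0],"rotation":[0,0,0]},
  {"offset":[0,0,0],"rotation":[0,0,0]},
], grip=0.6, grip_force=6)

```text
time: 5.28
tool_pos: [0.4902, -0.3324, 0.1586]
tool_rot: [-3.141, 0.001, 2.94]
contact_force: [0.1, -0.7, 0.0]
opening: 0.0431
```

>>> apply_moves([
  {"offset":[0,0,0],"rotation":[0,0,0]},
  {"offset":[0,0,0],"rotation":[0,0,0]},
  {"offset":[0,0,0],"rotation":[0,0,0]},
  {"offset":[0,0,0],"rotation":[0,0,0]},
  {"offset":[0,0,0],"rotation":[0,0,0]},
], grip=1, grip_force=6)

```text
time: 5.7
tool_pos: [0.4903, -0.3324, 0.1586]
tool_rot: [-3.141, 0.001, 2.94]
contact_force: [-0.5, 0.8, -0.2]
opening: 0.0294
```

```bash
python3 -c "
from h import *
plan((.49,-.332,.16,168.5))"
```

```text
t 5.7 tcp [ 0.4903 -0.3324  0.1586] rpy deg [-1.7995e+02  7.0000e-02  1.6847e+02] F [-0.47  0.84 -0.17] open 0.0294
shift [ 0.3  0.3 -1.4] rows 1 each [ 0.3  0.3 -1.4] rotvec [-0.001   0.0012 -0.0005]
```

>>> apply_moves([
  {"offset":[0,0,0],"rotation":[0,0,0]},
  {"offset":[0,0,0],"rotation":[0,0,0]},
  {"offset":[0,0,-4],"rotation":[0,0,0]},
  {"offset":[0,0,-8],"rotation":[0,0,0]},
  {"offset":[0,0,-12],"rotation":[0,0,0]},
  {"offset":[0,0,-16],"rotation":[0,0,0]},
  {"offset":[0,0,-16],"rotation":[0,0,0]},
  {"offset":[0,0,-16],"rotation":[0,0,0]},
  {"offset":[0,0,-12],"rotation":[0,0,0]},
  {"offset":[0,0,-4],"rotation":[0,0,0]},
  {"offset":[0,0,0],"rotation":[0,0,0]},
], grip=1, grip_force=12)

```text
time: 6.62
tool_pos: [0.4899, -0.332, 0.2545]
tool_rot: [-3.14, 0.001, 2.94]
contact_force: [0.2, -0.1, -0.8]
opening: 0.0295
```

Run:
```python
from h import *
plan((.6475,-.167,.22,153.5))
for n in("top","side"):
    p=read_camera(n); K,R,t=p["camera_matrix"],p["R"],p["t"]
    c=K@(R@np.array([.49,-.332,.12])+t); u,v=(c[:2]/c[2]).astype(int)
    im=p["img"][max(0,v-60):v+60,u-80:min(512,u+80),::-1]
    cv2.imwrite(f"pics/l1{n}.png",cv2.resize(im,None,fx=5,fy=5,interpolation=cv2.INTER_CUBIC))
```

```text
t 6.62 tcp [ 0.4899 -0.332   0.2545] rpy deg [-1.7993e+02  8.0000e-02  1.6848e+02] F [ 0.16 -0.08 -0.82] open 0.0295
shift [-121.4  193.2   34.5] rows 7 each [-17.3  27.6   4.9] rotvec [-0.0009  0.0016  0.2614]
```

View pics/l1side.png

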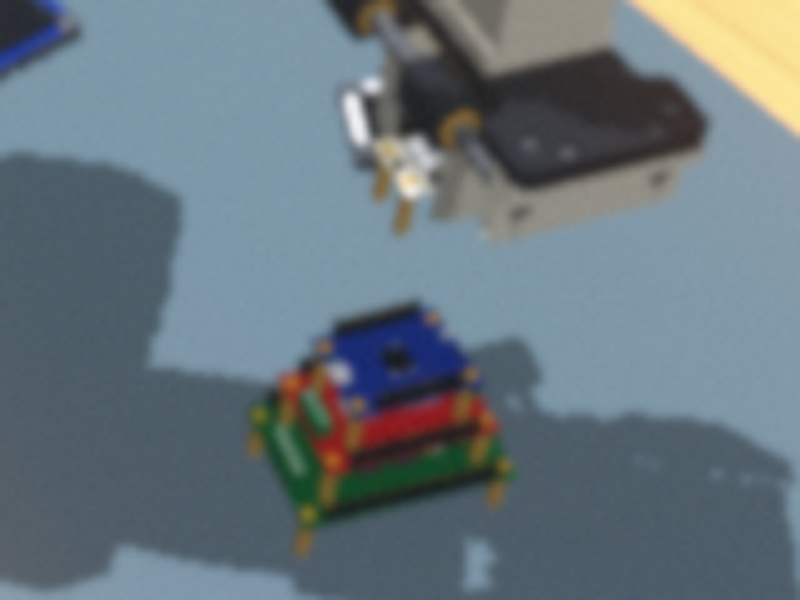

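>>> apply_moves([
  {"offset":[-10,16,0],"rotation":[0,0,0]},
  {"offset":[-18,28,4],"rotation":[0,0,0]},
  {"offset":[-18,28,8],"rotation":[0,0,0]},
  {"offset":[-18,28,12],"rotation":[0,0,0]},
  {"offset":[-18,28,12],"rotation":[0,0,0]},
  {"offset":[-18,28,12],"rotation":[0,0,0]},
  {"offset":[-14,22,12],"rotation":[0,0,0]},
  {"offset":[-6,10,6],"rotation":[0,0,0.06]},
  {"offset":[0,0,0],"rotation":[0,0,0.08]},
  {"offset":[0,0,0],"rotation":[0,0,0.08]},
  {"offset":[0,0,0],"rotation":[0,0,0.04]},
  {"offset":[0,0,0],"rotation":[0,0,0]},
])

```text
time: 7.72
tool_pos: [0.6466, -0.1612, 0.1668]
tool_rot: [-3.139, -0.025, 2.667]
contact_force: [-0.4, 0.8, 1.1]
opening: 0.0292
```

```bash
python3 -c "
from h import *
plan((.6475,-.167,.11,153.5))"
```

```text
t 7.72 tcp [ 0.6466 -0.1612  0.1668] rpy deg [-179.85   -1.42  152.78] F [-0.37  0.78  1.06] open 0.0292
shift [-4.8 -4.6 56.8] rows 2 each [-2.4 -2.3 28.4] rotvec [-0.0025 -0.0247 -0.0125]
```

>>> apply_moves([
  {"offset":[-4.8,-4.6,15],"rotation":[-0.002,-0.025,-0.012]},
  {"offset":[0,0,20],"rotation":[0,0,0]},
  {"offset":[0,0,12],"rotation":[0,0,0]},
  {"offset":[0,0,0],"rotation":[0,0,0]},
  {"offset":[0,0,0],"rotation":[0,0,0]},
])

```text
time: 8.13
tool_pos: [0.647, -0.1672, 0.1146]
tool_rot: [-3.141, -0.004, 2.686]
contact_force: [0.4, 0.5, -0.3]
opening: 0.029
```

```bash
python3 -c "
from h import *
plan((.6475,-.167,.0816,153.5))"
```

```text
t 8.13 tcp [ 0.647  -0.1672  0.1146] rpy deg [-179.94   -0.23  153.89] F [ 0.37  0.5  -0.3 ] open 0.029
shift [-0.5  0.5 33. ] rows 1 each [-0.5  0.5 33. ] rotvec [-0.001  -0.004   0.0067]
```

Check alignment before lowering.

```bash
cat >> h.py <<'E'
def snap(tag,pt,hw=60):
    for n in("top","side"):
        p=read_camera(n); K,R,t=p["camera_matrix"],p["R"],p["t"]
        c=K@(R@np.array(pt)+t); u,v=(c[:2]/c[2]).astype(int)
        im=p["img"][max(0,v-hw):v+hw,max(0,u-hw):min(512,u+hw),::-1]
        im=cv2.resize(im,(400,400),interpolation=cv2.INTER_CUBIC)
        out=im if n=="top" else np.hstack([out,im])
    cv2.imwrite(f"pics/{tag}.png",out)
E
python3 -c "
from h import *
snap('p1',(.6475,-.167,.03),45)"
```

```text
(no output)
```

View pics/p1.png

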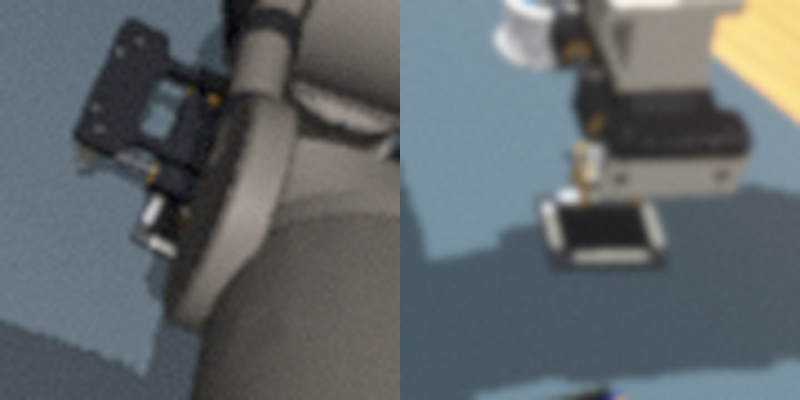

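>>> apply_moves([
  {"offset":[-0.5,0.5,10],"rotation":[0,-0.004,0.006]},
  {"offset":[0,0,8],"rotation":[0,0,0]},
  {"offset":[0,0,4],"rotation":[0,0,0]},
  {"offset":[0,0,0],"rotation":[0,0,0]},
  {"offset":[0,0,0],"rotation":[0,0,0]},
])

```text
time: 8.65
tool_pos: [0.6492, -0.1675, 0.0937]
tool_rot: [-3.141, 0.006, 2.68]
contact_force: [0.2, 0.1, -0.4]
opening: 0.0292
```

```bash
python3 -c "
from h import *
plan((.6475,-.167,.0816,153.5))
snap('p1b',(.6475,-.167,.03),35)"
```

```text
t 8.65 tcp [ 0.6492 -0.1675  0.0937] rpy deg [-179.97    0.35  153.53] F [ 0.18  0.14 -0.36] open 0.0292
shift [ 1.8 -0.3 12.1] rows 1 each [ 1.8 -0.3 12.1] rotvec [-0.0005  0.0061  0.0006]
```

View pics/p1b.png

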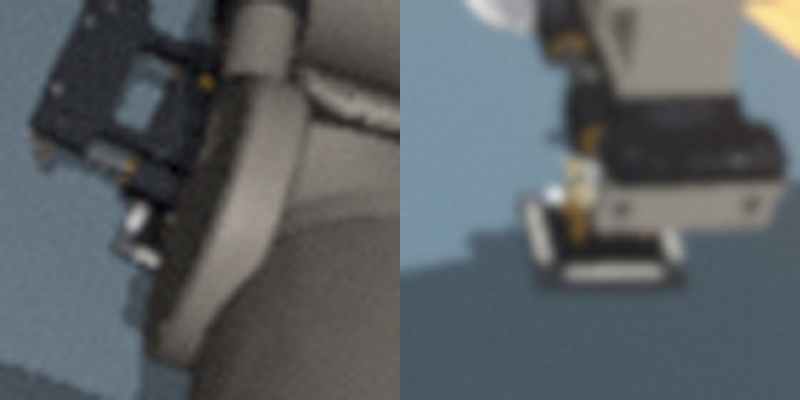

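```bash
cat >> h.py <<'E'
def overlay(tag,tray,tl,tw,bx,by,byaw,bl,bw,feetz,name="side",hw=35):
    """draw tray recess(z .010, yellow), outer (cyan), predicted board bottom outline at feetz+.025 (magenta) and feet corners"""
    p=read_camera(name);K,R,t=p["camera_matrix"],p["R"],p["t"]
    def pr(P): c=(K@(R@np.array(P).T+t[:,None]));return (c[:2]/c[2]).T
    def cor(x,y,yaw,L,W,z):
        c,s=np.cos(np.radians(yaw)),np.sin(np.radians(yaw))
        return [[x+c*a*L/2-s*b*W/2,y+s*a*L/2+c*b*W/2,z] for a,b in((1,1),(-1,1),(-1,-1),(1,-1))]
    u,v=pr([[tray[0],tray[1],.02]])[0].astype(int); f=400/(2*hw)
    y0,x0=max(0,v-hw),max(0,u-hw)
    im=cv2.resize(np.ascontiguousarray(p["img"][y0:v+hw,x0:min(512,u+hw),::-1]),None,fx=f,fy=f,interpolation=cv2.INTER_CUBIC); raw=im.copy()
    def dr(P,col): cv2.polylines(im,[np.round((pr(P)-[x0,y0]+.5)*f*8).astype(np.int32)],True,col,1,cv2.LINE_AA,3)
    dr(cor(*tray,tl,tw,.010),(0,255,255));dr(cor(*tray,tl+.014,tw+.014,.010),(255,255,0))
    dr(cor(bx,by,byaw,bl,bw,feetz+.027),(255,0,255));dr(cor(bx,by,byaw,bl-.006,bw-.006,feetz),(0,165,255))
    cv2.imwrite(f"pics/{tag}.png",np.hstack([im,raw]))
E
python3 -c "
from h import *
overlay('o1',(.6475,-.167,-26.5),.054,.044,.6492,-.1675,-26.5,.040,.030,.0161)"
```

```text
(no output)
```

View pics/o1.png

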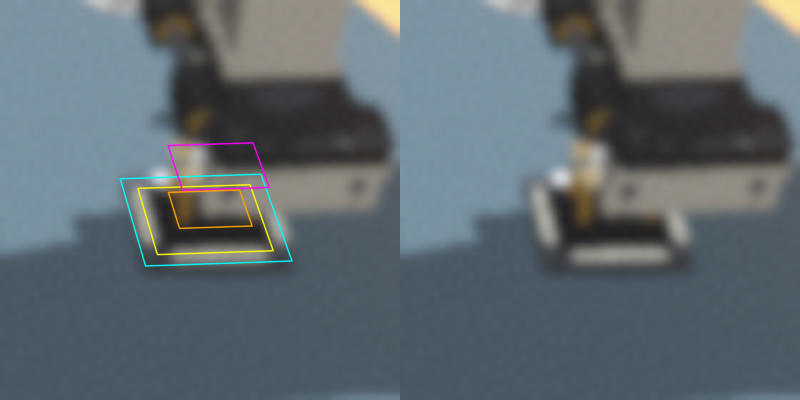

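>>> apply_moves([
  {"offset":[1.5,0,4],"rotation":[0,0.006,0]},
  {"offset":[0,0,3],"rotation":[0,0,0]},
  {"offset":[0,0,2],"rotation":[0,0,0]},
  {"offset":[0,0,0],"rotation":[0,0,0]},
  {"offset":[0,0,0],"rotation":[0,0,0]},
])

```text
time: 9.22
tool_pos: [0.6482, -0.1669, 0.085]
tool_rot: [-3.141, 0.001, 2.68]
contact_force: [-0.4, -1.5, 0.2]
opening: 0.0292
```

```bash
python3 -c "
from h import *
plan((.6475,-.167,.0816,153.5))"
```

```text
t 9.22 tcp [ 0.6482 -0.1669  0.085 ] rpy deg [-1.7999e+02  8.0000e-02  1.5353e+02] F [-0.4  -1.47  0.2 ] open 0.0292
shift [ 0.6 -0.4  3.4] rows 1 each [ 0.6 -0.4  3.4] rotvec [-0.0002  0.0015  0.0005]
```

>>> apply_moves([
  {"offset":[0,0,1.5],"rotation":[0,0,0]},
  {"offset":[0,0,1.5],"rotation":[0,0,0]},
  {"offset":[0,0,1],"rotation":[0,0,0]},
  {"offset":[0,0,0],"rotation":[0,0,0]},
  {"offset":[0,0,0],"rotation":[0,0,0]},
])

```text
time: 9.63
tool_pos: [0.6486, -0.1671, 0.0817]
tool_rot: [-3.141, 0.003, 2.68]
contact_force: [-0.4, 0.5, 0.1]
opening: 0.0296
```

```bash
python3 -c "
from h import *
plan((.6475,-.167,.0816,153.5))"
```

```text
t 9.63 tcp [ 0.6486 -0.1671  0.0817] rpy deg [-1.7999e+02  1.6000e-01  1.5354e+02] F [-0.4   0.51  0.09] open 0.0296
shift [ 1.  -0.4  0.1] rows 1 each [ 1.  -0.4  0.1] rotvec [-0.0001  0.0028  0.0006]
```

>>> apply_moves([
  {"offset":[0,0,1],"rotation":[0,0,0]},
  {"offset":[0,0,0.6],"rotation":[0,0,0]},
  {"offset":[0,0,0],"rotation":[0,0,0]},
  {"offset":[0,0,0],"rotation":[0,0,0]},
])

```text
time: 9.97
tool_pos: [0.6488, -0.1671, 0.0818]
tool_rot: [-3.141, 0.004, 2.68]
contact_force: [0.4, -0.2, 0.0]
opening: 0.0296
```

```bash
python3 -c "
from h import *
plan((.6475,-.167,.0816,153.5))
snap('p1c',(.6475,-.167,.03),35)"
```

```text
t 9.97 tcp [ 0.6488 -0.1671  0.0818] rpy deg [-179.99    0.24  153.54] F [ 0.39 -0.19  0.04] open 0.0296
shift [ 1.2 -0.5  0.2] rows 1 each [ 1.2 -0.5  0.2] rotvec [-0.0001  0.0041  0.0007]
```

View pics/p1c.png

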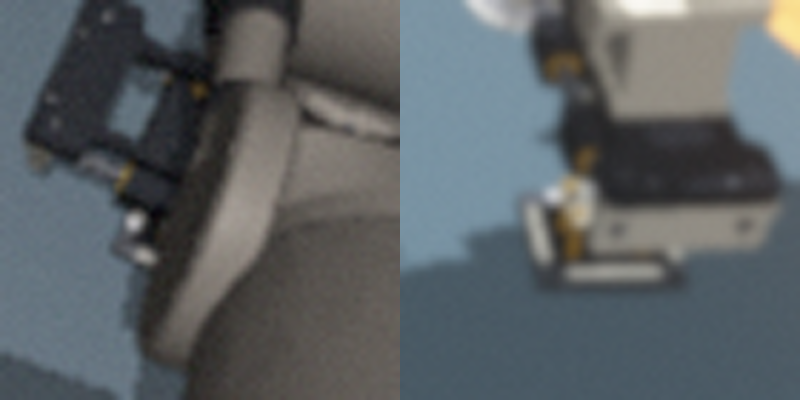

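>>> apply_moves([
  {"offset":[1,0,2.5],"rotation":[0,0.004,0]},
  {"offset":[0,0,1.5],"rotation":[0,0,0]},
  {"offset":[0,0,0],"rotation":[0,0,0]},
])

```text
time: 10.32
tool_pos: [0.6493, -0.1673, 0.0814]
tool_rot: [3.141, 0.005, 2.68]
contact_force: [-0.4, -0.2, -0.6]
opening: 0.0292
```

```bash
python3 -c "
from h import *
plan((.6475,-.167,.0816,153.5))"
```

```text
t 10.32 tcp [ 0.6493 -0.1673  0.0814] rpy deg [179.99   0.28 153.55] F [-0.36 -0.2  -0.65] open 0.0292
shift [ 1.7 -0.5 -0.2] rows 1 each [ 1.7 -0.5 -0.2] rotvec [0.0002 0.0048 0.0009]
```

>>> apply_moves([
  {"offset":[0,0,0],"rotation":[0,0,0]},
  {"offset":[0,0,0],"rotation":[0,0,0]},
  {"offset":[0,0,0],"rotation":[0,0,0]},
  {"offset":[0,0,0],"rotation":[0,0,0]},
], grip=0.5)

```text
time: 10.65
tool_pos: [0.6493, -0.1673, 0.0806]
tool_rot: [3.141, 0.004, 2.68]
contact_force: [0.1, 0.6, -0.2]
opening: 0.0454
```

>>> apply_moves([
  {"offset":[0,0,-10],"rotation":[0,0,0]},
  {"offset":[0,0,-20],"rotation":[0,0,0]},
  {"offset":[0,0,-30],"rotation":[0,0,0]},
  {"offset":[0,0,-35],"rotation":[0,0,0]},
  {"offset":[0,0,-35],"rotation":[0,0,0]},
  {"offset":[0,0,-20],"rotation":[0,0,0]},
  {"offset":[0,0,0],"rotation":[0,0,0]},
], grip=0)

```text
time: 11.23
tool_pos: [0.6474, -0.1666, 0.2367]
tool_rot: [-3.141, -0.003, 2.68]
contact_force: [0.5, -0.1, 1.0]
opening: 0.088
```

```bash
python3 -c "
from h import *
plan((.49,-.332,.24,168.5))
snap('p1d',(.6475,-.167,.03),35)
pt=read_camera('top');ps=read_camera('side')
r=[]
for p in(pt,ps):
    im=rect(p,.489,-.334,.081,.04,.0002)
    box(im,.489,-.334,.04,.0002,.489,-.333,np.radians(-12),.060,.044); r.append(im)
cv2.imwrite('pics/bz.png',np.hstack(r))
"
```

```text
t 11.23 tcp [ 0.6474 -0.1666  0.2367] rpy deg [-1.7997e+02 -1.7000e-01  1.5354e+02] F [ 0.49 -0.11  0.97] open 0.088
shift [  67.3 -218.2   -3. ] rows 7 each [  9.6 -31.2  -0.4] rotvec [-1.000e-04 -3.000e-03 -2.611e-01]
```

View pics/p1d.png

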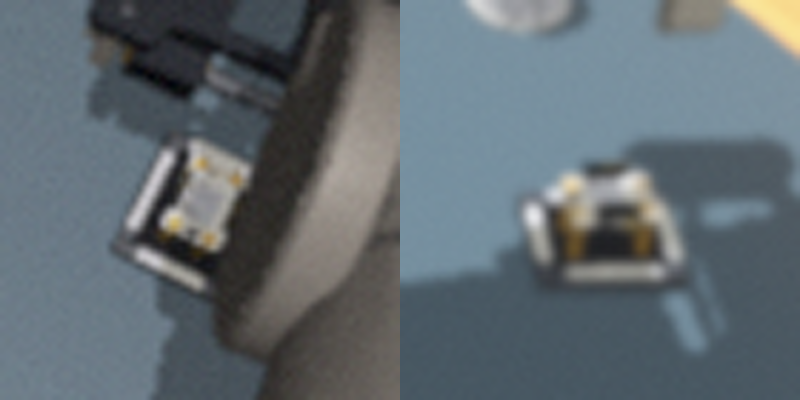

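View pics/bz.png

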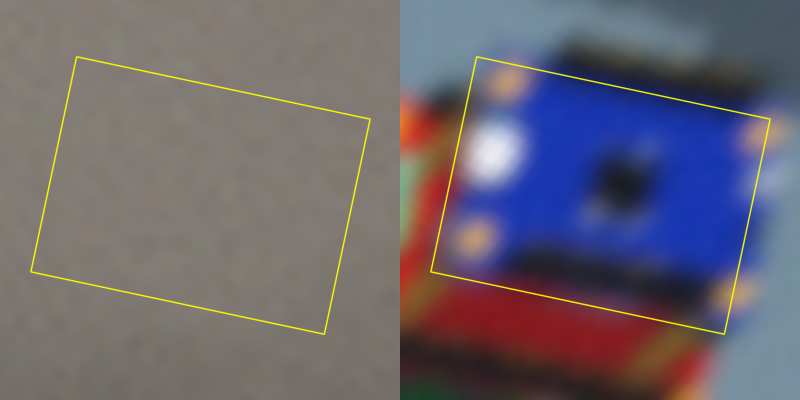

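>>> apply_moves([
  {"offset":[6,-20,0],"rotation":[0,0,0]},
  {"offset":[10,-32,4],"rotation":[0,0,0]},
  {"offset":[10,-32,5],"rotation":[0,0,0]},
  {"offset":[10,-32,5],"rotation":[0,0,0]},
  {"offset":[10,-32,5],"rotation":[0,0,0]},
  {"offset":[10,-32,5],"rotation":[0,0,0]},
  {"offset":[7,-24,4],"rotation":[0,0,0]},
  {"offset":[3,-10,3],"rotation":[0,0,-0.06]},
  {"offset":[0,0,0],"rotation":[0,0,-0.08]},
  {"offset":[0,0,0],"rotation":[0,0,-0.08]},
  {"offset":[0,0,0],"rotation":[0,0,-0.04]},
  {"offset":[0,0,0],"rotation":[0,0,0]},
])

```text
time: 12.43
tool_pos: [0.473, -0.3275, 0.1702]
tool_rot: [3.117, -0.059, 2.954]
contact_force: [-0.4, -1.0, -0.2]
opening: 0.0916
```

```bash
python3 -c "
from h import *
plan((.491,-.332,.165,168.3),(.491,-.332,.133,168.3))"
```

```text
t 12.43 tcp [ 0.473  -0.3275  0.1702] rpy deg [178.56  -3.37 169.22] F [-0.41 -0.96 -0.18] open 0.0916
shift [-18.8  -1.2   4.1] rows 1 each [-18.8  -1.2   4.1] rotvec [ 0.0246 -0.059   0.0154]
shift [ 0. -0. 32.] rows 1 each [ 0. -0. 32.] rotvec [0. 0. 0.]
```

>>> apply_moves([
  {"offset":[-9,-0.6,-5],"rotation":[0.012,-0.03,0.008]},
  {"offset":[-9,-0.6,-5],"rotation":[0.012,-0.03,0.008]},
  {"offset":[0,0,0],"rotation":[0,0,0]},
  {"offset":[0,0,0],"rotation":[0,0,0]},
])

```text
time: 12.77
tool_pos: [0.4917, -0.3315, 0.1762]
tool_rot: [3.14, 0.001, 2.931]
contact_force: [0.0, 0.4, -0.6]
opening: 0.0919
```

```bash
python3 -c "
from h import *
plan((.491,-.332,.165,168.3),(.491,-.332,.133,168.3))"
```

```text
t 12.77 tcp [ 0.4917 -0.3315  0.1762] rpy deg [1.7989e+02 7.0000e-02 1.6792e+02] F [ 0.01  0.45 -0.62] open 0.0919
shift [ 0.6 -0.6 11.2] rows 1 each [ 0.6 -0.6 11.2] rotvec [ 0.002   0.0013 -0.0066]
shift [ 0. -0. 32.] rows 1 each [ 0. -0. 32.] rotvec [0. 0. 0.]
```

>>> apply_moves([
  {"offset":[0.6,-0.6,12],"rotation":[0.002,0.001,-0.006]},
  {"offset":[0,0,14],"rotation":[0,0,0]},
  {"offset":[0,0,10],"rotation":[0,0,0]},
  {"offset":[0,0,4],"rotation":[0,0,0]},
  {"offset":[0,0,0],"rotation":[0,0,0]},
])

```text
time: 13.18
tool_pos: [0.4926, -0.3315, 0.136]
tool_rot: [-3.14, 0.004, 2.937]
contact_force: [-0.5, 0.4, 0.6]
opening: 0.0917
```

```bash
python3 -c "
from h import *
plan((.491,-.332,.133,168.3))"
```

```text
t 13.18 tcp [ 0.4926 -0.3315  0.136 ] rpy deg [-179.89    0.21  168.27] F [-0.55  0.42  0.61] open 0.0917
shift [ 1.4 -0.8  3. ] rows 1 each [ 1.4 -0.8  3. ] rotvec [-0.002   0.0037 -0.0006]
```

>>> apply_moves([
  {"offset":[1.4,-0.8,4],"rotation":[-0.002,0.003,0]},
  {"offset":[0,0,0],"rotation":[0,0,0]},
])

```text
time: 13.35
tool_pos: [0.4911, -0.332, 0.132]
tool_rot: [3.141, 0.0, 2.937]
contact_force: [0.3, 0.4, -0.1]
opening: 0.0916
```

>>> apply_moves([
  {"offset":[0,0,0],"rotation":[0,0,0]},
  {"offset":[0,0,0],"rotation":[0,0,0]},
  {"offset":[0,0,0],"rotation":[0,0,0]},
  {"offset":[0,0,0],"rotation":[0,0,0]},
  {"offset":[0,0,0],"rotation":[0,0,0]},
  {"offset":[0,0,0],"rotation":[0,0,0]},
], grip=0.42, grip_force=6)

```text
time: 13.85
tool_pos: [0.4917, -0.3328, 0.134]
tool_rot: [-3.14, 0.003, 2.936]
contact_force: [0.8, 0.4, -0.2]
opening: 0.0565
```

```bash
python3 -c "
from h import *
plan((.491,-.332,.133,168.3))
snap('g2',(.491,-.332,.08),40)"
```

```text
t 13.85 tcp [ 0.4917 -0.3328  0.134 ] rpy deg [-179.91    0.2   168.24] F [ 0.8   0.37 -0.2 ] open 0.0565
shift [0.9 0.6 1. ] rows 1 each [0.9 0.6 1. ] rotvec [-0.0015  0.0034 -0.001 ]
```

View pics/g2.png

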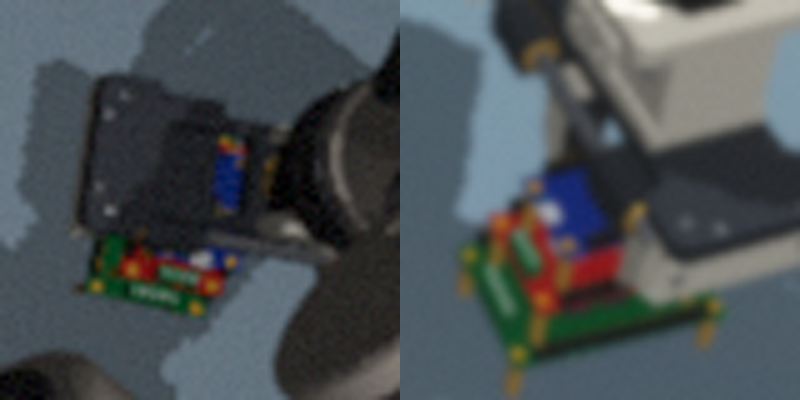

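>>> apply_moves([
  {"offset":[0,0,0],"rotation":[0,0,0]},
  {"offset":[0,0,0],"rotation":[0,0,0]},
  {"offset":[0,0,0],"rotation":[0,0,0]},
  {"offset":[0,0,0],"rotation":[0,0,0]},
  {"offset":[0,0,0],"rotation":[0,0,0]},
], grip=1, grip_force=6)

```text
time: 14.37
tool_pos: [0.4917, -0.3328, 0.1339]
tool_rot: [-3.14, 0.003, 2.936]
contact_force: [-0.3, 0.1, 0.2]
opening: 0.0438
```

>>> apply_moves([
  {"offset":[0,0,0],"rotation":[0,0,0]},
  {"offset":[0,0,0],"rotation":[0,0,0]},
], grip=1, grip_force=14)

```text
time: 14.53
tool_pos: [0.4917, -0.3327, 0.1339]
tool_rot: [-3.14, 0.003, 2.937]
contact_force: [-0.0, -0.5, -1.1]
opening: 0.0435
```

```bash
python3 -c "
from h import *
plan((.491,-.332,.133,168.3))"
```

```text
t 14.53 tcp [ 0.4917 -0.3327  0.1339] rpy deg [-179.91    0.19  168.25] F [-0.02 -0.5  -1.1 ] open 0.0435
shift [0.9 0.6 0.9] rows 1 each [0.9 0.6 0.9] rotvec [-0.0015  0.0033 -0.0008]
```

>>> apply_moves([
  {"offset":[0,0,-5],"rotation":[0,0,0]},
  {"offset":[0,0,-8],"rotation":[0,0,0]},
  {"offset":[0,0,-12],"rotation":[0,0,0]},
  {"offset":[0,0,-16],"rotation":[0,0,0]},
  {"offset":[0,0,-16],"rotation":[0,0,0]},
  {"offset":[0,0,-16],"rotation":[0,0,0]},
  {"offset":[0,0,-12],"rotation":[0,0,0]},
  {"offset":[0,0,-4],"rotation":[0,0,0]},
  {"offset":[0,0,0],"rotation":[0,0,0]},
])

```text
time: 15.28
tool_pos: [0.491, -0.3322, 0.2305]
tool_rot: [-3.141, 0.003, 2.937]
contact_force: [-0.1, -0.5, -0.5]
opening: 0.0432
```

```bash
python3 -c "
from h import *
plan((.487,.012,.2,189.6))
snap('l2',(.491,-.332,.08),50)"
```

```text
t 15.28 tcp [ 0.491  -0.3322  0.2305] rpy deg [-1.7994e+02  1.5000e-01  1.6825e+02] F [-0.09 -0.48 -0.55] open 0.0432
shift [ 74.1 336.2  30. ] rows 10 each [ 7.4 33.6  3. ] rotvec [-0.0016  0.0025 -0.3726]
```

View pics/l2.png

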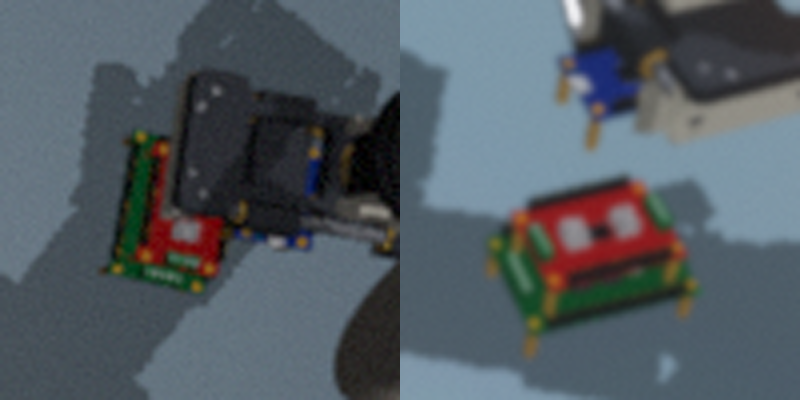

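>>> apply_moves([
  {"offset":[4,20,0],"rotation":[0,0,0]},
  {"offset":[7,33,0],"rotation":[0,0,0]},
  {"offset":[7,33,0],"rotation":[0,0,0]},
  {"offset":[7,33,0],"rotation":[0,0,0]},
  {"offset":[7,33,0],"rotation":[0,0,0]},
  {"offset":[7,33,0],"rotation":[0,0,0]},
  {"offset":[7,33,0],"rotation":[0,0,0]},
  {"offset":[7,33,0],"rotation":[0,0,0]},
  {"offset":[7,33,0],"rotation":[0,0,0]},
  {"offset":[6,26,0],"rotation":[0,0,0]},
  {"offset":[3,14,0],"rotation":[0,0,0]},
  {"offset":[0,0,0],"rotation":[0,0,0]},
])

```text
time: 16.38
tool_pos: [0.4831, 0.0134, 0.2171]
tool_rot: [3.139, -0.02, 2.93]
contact_force: [0.3, -0.7, -0.3]
opening: 0.043
```

>>> apply_moves([
  {"offset":[0,0,0],"rotation":[0,0,-0.06]},
  {"offset":[0,0,0],"rotation":[0,0,-0.09]},
  {"offset":[0,0,0],"rotation":[0,0,-0.09]},
  {"offset":[0,0,0],"rotation":[0,0,-0.08]},
  {"offset":[0,0,0],"rotation":[0,0,-0.03]},
  {"offset":[0,0,0],"rotation":[0,0,0]},
])

```text
time: 16.88
tool_pos: [0.4809, 0.0121, 0.2124]
tool_rot: [3.131, -0.027, -2.983]
contact_force: [-0.8, -0.2, -0.1]
opening: 0.0432
```

```bash
python3 -c "
from h import *
plan((.487,.012,.11,189.6))"
```

```text
t 16.88 tcp [0.4809 0.0121 0.2124] rpy deg [ 179.37   -1.55 -170.9 ] F [-0.82 -0.15 -0.06] open 0.0432
shift [ -8.8  -2.2 102.2] rows 3 each [-2.9 -0.7 34.1] rotvec [ 0.0112 -0.027  -0.0089]
```

>>> apply_moves([
  {"offset":[-5,-1,15],"rotation":[0.006,-0.015,-0.005]},
  {"offset":[-3,-1,25],"rotation":[0.005,-0.012,-0.004]},
  {"offset":[0,0,25],"rotation":[0,0,0]},
  {"offset":[0,0,20],"rotation":[0,0,0]},
  {"offset":[0,0,8],"rotation":[0,0,0]},
  {"offset":[0,0,0],"rotation":[0,0,0]},
  {"offset":[0,0,0],"rotation":[0,0,0]},
])

```text
time: 17.47
tool_pos: [0.4889, 0.0072, 0.1145]
tool_rot: [-3.14, -0.0, -2.985]
contact_force: [-0.1, -0.0, -1.1]
opening: 0.0432
```

```bash
python3 -c "
from h import *
plan((.487,.012,.0839,189.6))"
```

```text
t 17.47 tcp [0.4889 0.0072 0.1145] rpy deg [-179.94   -0.   -171.  ] F [-0.11 -0.01 -1.06] open 0.0432
shift [ 1.1  5.1 30.6] rows 1 each [ 1.1  5.1 30.6] rotvec [-0.0011 -0.0001 -0.0105]
```

>>> apply_moves([
  {"offset":[1,5,8],"rotation":[0,0,-0.01]},
  {"offset":[0,0,8],"rotation":[0,0,0]},
  {"offset":[0,0,4],"rotation":[0,0,0]},
  {"offset":[0,0,0],"rotation":[0,0,0]},
  {"offset":[0,0,0],"rotation":[0,0,0]},
])

```text
time: 17.88
tool_pos: [0.4887, 0.012, 0.0955]
tool_rot: [-3.139, 0.005, -2.974]
contact_force: [0.4, 0.6, -0.1]
opening: 0.0438
```

```bash
python3 -c "
from h import *
plan((.487,.012,.0839,189.6))
p=observe()['tool_pos']
overlay('o2',(.487,.012,9.6),.074,.058,p[0],p[1],9.6,.06,.044,p[2]-.0799,hw=40)"
```

```text
t 17.88 tcp [0.4887 0.012  0.0955] rpy deg [-179.84    0.3  -170.42] F [ 0.37  0.58 -0.15] open 0.0438
shift [ 1.8  0.3 11.6] rows 1 each [ 1.8  0.3 11.6] rotvec [-0.0028  0.0052 -0.0003]
```

View pics/o2.png

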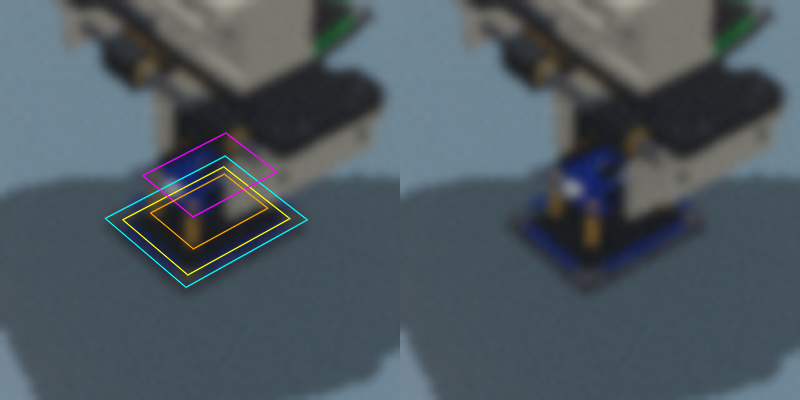

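>>> apply_moves([
  {"offset":[1.6,0,4],"rotation":[-0.002,0.005,0]},
  {"offset":[0,0,3],"rotation":[0,0,0]},
  {"offset":[0,0,2],"rotation":[0,0,0]},
  {"offset":[0,0,0],"rotation":[0,0,0]},
])

```text
time: 18.27
tool_pos: [0.4876, 0.0116, 0.0866]
tool_rot: [-3.14, 0.002, -2.974]
contact_force: [0.1, 0.4, 0.3]
opening: 0.0436
```

```bash
python3 -c "
from h import *
plan((.487,.012,.0839,189.6))"
```

```text
t 18.27 tcp [0.4876 0.0116 0.0866] rpy deg [-1.7993e+02  1.0000e-01 -1.7042e+02] F [0.14 0.4  0.25] open 0.0436
shift [0.6 0.5 2.7] rows 1 each [0.6 0.5 2.7] rotvec [-0.0012  0.0018 -0.0003]
```

>>> apply_moves([
  {"offset":[0.6,0.5,2],"rotation":[-0.001,0.002,0]},
  {"offset":[0,0,1.5],"rotation":[0,0,0]},
  {"offset":[0,0,1.5],"rotation":[0,0,0]},
  {"offset":[0,0,0],"rotation":[0,0,0]},
])

```text
time: 18.6
tool_pos: [0.4872, 0.0121, 0.0836]
tool_rot: [-3.141, 0.001, -2.974]
contact_force: [0.3, 0.2, -0.5]
opening: 0.0433
```

```bash
python3 -c "
from h import *
plan((.487,.012,.0839,189.6))"
```

```text
t 18.6 tcp [0.4872 0.0121 0.0836] rpy deg [-1.7997e+02  6.0000e-02 -1.7041e+02] F [ 0.26  0.15 -0.48] open 0.0433
shift [ 0.2 -0.1 -0.3] rows 1 each [ 0.2 -0.1 -0.3] rotvec [-0.0005  0.001  -0.0002]
```

>>> apply_moves([
  {"offset":[0,0,1.5],"rotation":[0,0,0]},
  {"offset":[0,0,0],"rotation":[0,0,0]},
])

```text
time: 18.77
tool_pos: [0.4875, 0.0121, 0.0834]
tool_rot: [-3.141, 0.002, -2.974]
contact_force: [0.8, -0.4, -0.9]
opening: 0.0431
```

>>> apply_moves([
  {"offset":[0,0,0],"rotation":[0,0,0]},
  {"offset":[0,0,0],"rotation":[0,0,0]},
  {"offset":[0,0,0],"rotation":[0,0,0]},
  {"offset":[0,0,0],"rotation":[0,0,0]},
], grip=0.35)

```text
time: 19.1
tool_pos: [0.4877, 0.0121, 0.0832]
tool_rot: [-3.14, 0.003, -2.974]
contact_force: [-1.1, 0.1, 0.2]
opening: 0.0591
```

>>> apply_moves([
  {"offset":[0,0,-10],"rotation":[0,0,0]},
  {"offset":[0,0,-20],"rotation":[0,0,0]},
  {"offset":[0,0,-30],"rotation":[0,0,0]},
  {"offset":[0,0,-35],"rotation":[0,0,0]},
  {"offset":[0,0,-30],"rotation":[0,0,0]},
  {"offset":[0,0,-15],"rotation":[0,0,0]},
  {"offset":[0,0,0],"rotation":[0,0,0]},
], grip=0)

```text
time: 19.68
tool_pos: [0.4861, 0.0123, 0.2309]
tool_rot: [3.141, -0.002, -2.974]
contact_force: [0.3, 0.1, 0.6]
opening: 0.0915
```

```bash
python3 -c "
from h import *
plan((.491,-.332,.2,168.3))
snap('p2d',(.487,.012,.03),40)
pt=read_camera('top');ps=read_camera('side')
r=[]
for p in(pt,ps):
    im=rect(p,.489,-.334,.054,.05,.00025)
    box(im,.489,-.334,.05,.00025,.490,-.333,np.radians(-12),.080,.054); r.append(im)
cv2.imwrite('pics/rz.png',np.hstack(r))
"
```

```text
t 19.68 tcp [0.4861 0.0123 0.2309] rpy deg [ 1.7997e+02 -1.2000e-01 -1.7042e+02] F [0.32 0.09 0.61] open 0.0915
shift [  52.4 -340.3   30.8] rows 10 each [  5.2 -34.    3.1] rotvec [ 1.000e-04 -2.100e-03  3.714e-01]
```

View pics/p2d.png

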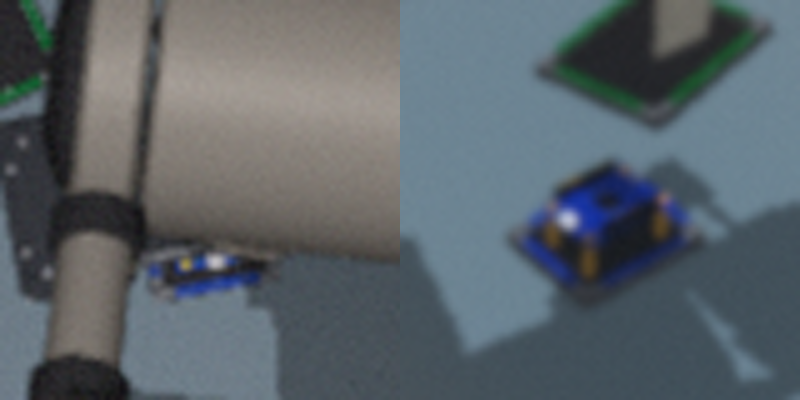

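View pics/rz.png

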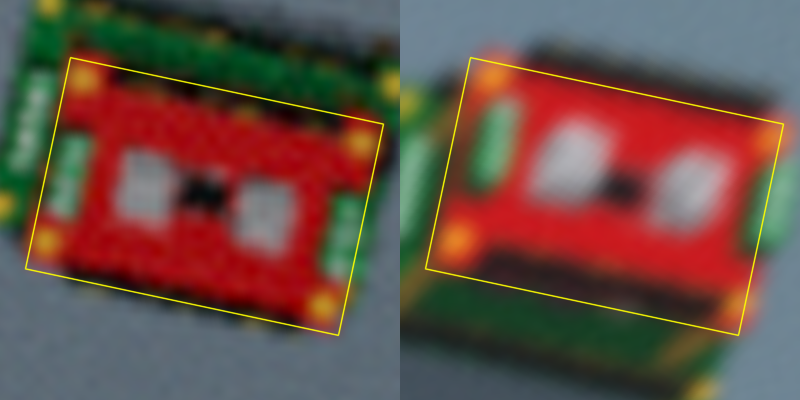

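>>> apply_moves([
  {"offset":[3,-20,0],"rotation":[0,0,0]},
  {"offset":[5,-34,0],"rotation":[0,0,0]},
  {"offset":[5,-34,0],"rotation":[0,0,0]},
  {"offset":[5,-34,0],"rotation":[0,0,0]},
  {"offset":[5,-34,0],"rotation":[0,0,0]},
  {"offset":[5,-34,0],"rotation":[0,0,0]},
  {"offset":[5,-34,0],"rotation":[0,0,0]},
  {"offset":[5,-34,0],"rotation":[0,0,0]},
  {"offset":[5,-34,0],"rotation":[0,0,0]},
  {"offset":[5,-28,0],"rotation":[0,0,0]},
  {"offset":[2,-14,0],"rotation":[0,0,0]},
  {"offset":[0,0,0],"rotation":[0,0,0]},
])

```text
time: 20.88
tool_pos: [0.4825, -0.3365, 0.1992]
tool_rot: [3.112, -0.042, -2.969]
contact_force: [-0.5, 0.6, -0.6]
opening: 0.0915
```

>>> apply_moves([
  {"offset":[0,0,0],"rotation":[0,0,0.06]},
  {"offset":[0,0,0],"rotation":[0,0,0.1]},
  {"offset":[0,0,0],"rotation":[0,0,0.1]},
  {"offset":[0,0,0],"rotation":[0,0,0.09]},
  {"offset":[0,0,0],"rotation":[0,0,0.03]},
  {"offset":[0,0,0],"rotation":[0,0,0]},
])

```text
time: 21.38
tool_pos: [0.4788, -0.3315, 0.1874]
tool_rot: [3.118, -0.07, 2.914]
contact_force: [-1.0, -0.2, -1.2]
opening: 0.0918
```

```bash
python3 -c "
from h import *
plan((.4905,-.332,.15,167.3))"
```

```text
t 21.38 tcp [ 0.4788 -0.3315  0.1874] rpy deg [178.65  -4.03 166.95] F [-1.05 -0.18 -1.15] open 0.0918
shift [-14.1   1.3  36.6] rows 2 each [-7.1  0.6 18.3] rotvec [ 0.0237 -0.0703 -0.007 ]
```

>>> apply_moves([
  {"offset":[-7,0.6,0],"rotation":[0.012,-0.035,-0.004]},
  {"offset":[-7,0.6,10],"rotation":[0.012,-0.035,-0.003]},
  {"offset":[0,0,12],"rotation":[0,0,0]},
  {"offset":[0,0,6],"rotation":[0,0,0]},
  {"offset":[0,0,0],"rotation":[0,0,0]},
  {"offset":[0,0,0],"rotation":[0,0,0]},
])

```text
time: 21.88
tool_pos: [0.4915, -0.3275, 0.1521]
tool_rot: [3.136, -0.008, 2.93]
contact_force: [0.2, 0.7, 0.6]
opening: 0.0916
```

```bash
python3 -c "
from h import *
plan((.4905,-.332,.1065,167.3))"
```

```text
t 21.88 tcp [ 0.4915 -0.3275  0.1521] rpy deg [179.69  -0.44 167.86] F [0.18 0.66 0.62] open 0.0916
shift [-0.3 -4.9 45.6] rows 2 each [-0.2 -2.4 22.8] rotvec [ 0.0054 -0.0076  0.0098]
```

>>> apply_moves([
  {"offset":[-0.3,-5,12],"rotation":[0.005,-0.007,0.01]},
  {"offset":[0,0,14],"rotation":[0,0,0]},
  {"offset":[0,0,11],"rotation":[0,0,0]},
  {"offset":[0,0,4],"rotation":[0,0,0]},
  {"offset":[0,0,0],"rotation":[0,0,0]},
])

```text
time: 22.3
tool_pos: [0.4914, -0.3323, 0.111]
tool_rot: [-3.141, 0.001, 2.922]
contact_force: [0.6, 0.0, -0.5]
opening: 0.092
```

```bash
python3 -c "
from h import *
plan((.4905,-.332,.1065,167.3))"
```

```text
t 22.3 tcp [ 0.4914 -0.3323  0.111 ] rpy deg [-1.7998e+02  4.0000e-02  1.6740e+02] F [ 0.59  0.01 -0.47] open 0.092
shift [0.9 0.1 4.5] rows 1 each [0.9 0.1 4.5] rotvec [-0.0004  0.0007  0.0017]
```

>>> apply_moves([
  {"offset":[0.8,0,4],"rotation":[0,0,0]},
  {"offset":[0,0,1.5],"rotation":[0,0,0]},
  {"offset":[0,0,0],"rotation":[0,0,0]},
])

```text
time: 22.55
tool_pos: [0.4909, -0.3324, 0.106]
tool_rot: [-3.141, 0.002, 2.922]
contact_force: [-0.4, 0.7, -0.5]
opening: 0.0917
```

>>> apply_moves([
  {"offset":[0,0,0],"rotation":[0,0,0]},
  {"offset":[0,0,0],"rotation":[0,0,0]},
  {"offset":[0,0,0],"rotation":[0,0,0]},
  {"offset":[0,0,0],"rotation":[0,0,0]},
  {"offset":[0,0,0],"rotation":[0,0,0]},
], grip=0.32, grip_force=6)

```text
time: 22.97
tool_pos: [0.4916, -0.3328, 0.1077]
tool_rot: [-3.139, 0.004, 2.922]
contact_force: [0.5, 0.1, -0.2]
opening: 0.0644
```

```bash
python3 -c "
from h import *
plan((.4905,-.332,.1065,167.3))
snap('g3',(.491,-.332,.05),40)"
```

```text
t 22.97 tcp [ 0.4916 -0.3328  0.1077] rpy deg [-179.87    0.23  167.44] F [ 0.53  0.09 -0.17] open 0.0644
shift [1.2 0.6 1.2] rows 1 each [1.2 0.6 1.2] rotvec [-0.0023  0.004   0.0024]
```

View pics/g3.png

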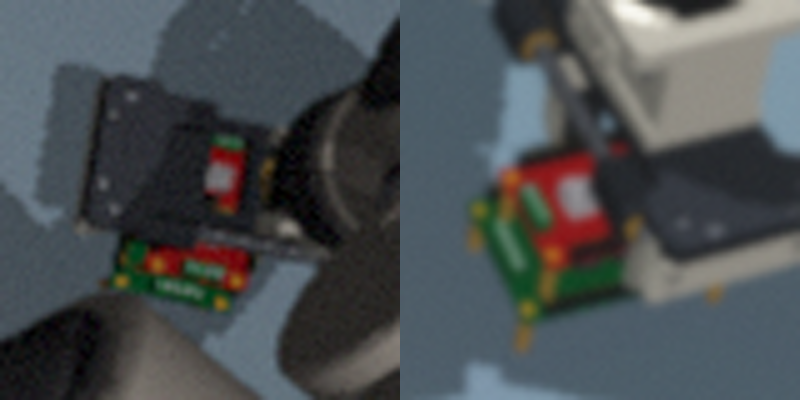

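Close and lift.

>>> apply_moves([
  {"offset":[0,0,0],"rotation":[0,0,0]},
  {"offset":[0,0,0],"rotation":[0,0,0]},
  {"offset":[0,0,0],"rotation":[0,0,0]},
  {"offset":[0,0,0],"rotation":[0,0,0]},
  {"offset":[0,0,0],"rotation":[0,0,0]},
], grip=1, grip_force=6)

```text
time: 23.48
tool_pos: [0.4915, -0.3328, 0.1076]
tool_rot: [-3.139, 0.004, 2.922]
contact_force: [0.2, -0.5, 0.6]
opening: 0.0536
```

>>> apply_moves([
  {"offset":[0,0,0],"rotation":[0,0,0]},
  {"offset":[0,0,0],"rotation":[0,0,0]},
  {"offset":[0,0,0],"rotation":[0,0,0]},
], grip=1, grip_force=18)

```text
time: 23.73
tool_pos: [0.4915, -0.3328, 0.1077]
tool_rot: [-3.139, 0.004, 2.922]
contact_force: [0.2, 0.0, 0.8]
opening: 0.053
```

```bash
python3 -c "
from h import *
plan((.4905,-.332,.1065,167.3))"
```

```text
t 23.73 tcp [ 0.4915 -0.3328  0.1077] rpy deg [-179.88    0.23  167.43] F [0.18 0.02 0.79] open 0.053
shift [1.2 0.5 1.1] rows 1 each [1.2 0.5 1.1] rotvec [-0.0021  0.0039  0.0023]
```

>>> apply_moves([
  {"offset":[0,0,-5],"rotation":[0,0,0]},
  {"offset":[0,0,-8],"rotation":[0,0,0]},
  {"offset":[0,0,-12],"rotation":[0,0,0]},
  {"offset":[0,0,-16],"rotation":[0,0,0]},
  {"offset":[0,0,-20],"rotation":[0,0,0]},
  {"offset":[0,0,-20],"rotation":[0,0,0]},
  {"offset":[0,0,-20],"rotation":[0,0,0]},
  {"offset":[0,0,-16],"rotation":[0,0,0]},
  {"offset":[0,0,-6],"rotation":[0,0,0]},
  {"offset":[0,0,0],"rotation":[0,0,0]},
])

```text
time: 24.57
tool_pos: [0.4904, -0.3318, 0.2402]
tool_rot: [-3.14, 0.003, 2.922]
contact_force: [0.3, 0.7, 0.4]
opening: 0.053
```

```bash
python3 -c "
from h import *
plan((.51,0.,.23,None),(.4985,.331,.22,165.5))
snap('l3',(.491,-.332,.08),50)"
```

```text
t 24.57 tcp [ 0.4904 -0.3318  0.2402] rpy deg [-1.7991e+02  1.6000e-01  1.6744e+02] F [0.28 0.68 0.43] open 0.053
shift [ 53.1 328.1   9.6] rows 10 each [ 5.3 32.8  1. ]
shift [ 83.2 320.6   9.2] rows 10 each [ 8.3 32.1  0.9] rotvec [-0.0016  0.0029  0.0338]
```

View pics/l3.png

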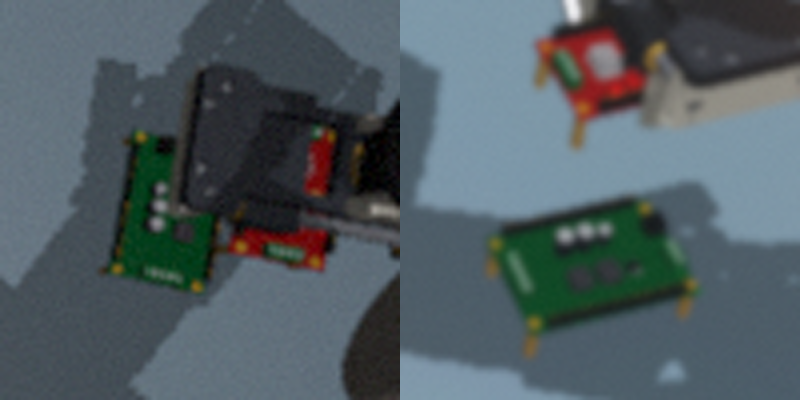

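>>> apply_moves([
  {"offset":[4,20,0],"rotation":[0,0,0]},
  {"offset":[6,33,0],"rotation":[0,0,0]},
  {"offset":[6,33,0],"rotation":[0,0,0]},
  {"offset":[6,33,0],"rotation":[0,0,0]},
  {"offset":[6,33,0],"rotation":[0,0,0]},
  {"offset":[6,33,0],"rotation":[0,0,0]},
  {"offset":[6,33,0],"rotation":[0,0,0]},
  {"offset":[6,33,0],"rotation":[0,0,0]},
  {"offset":[6,33,0],"rotation":[0,0,0]},
  {"offset":[6,33,0],"rotation":[0,0,0]},
  {"offset":[7,33,0],"rotation":[0,0,0]},
  {"offset":[7,33,0],"rotation":[0,0,0]},
])

```text
time: 25.67
tool_pos: [0.4971, 0.0696, 0.2223]
tool_rot: [3.14, -0.027, 2.91]
contact_force: [1.0, -0.2, 0.0]
opening: 0.053
```

```bash
python3 -c "
from h import *
plan((.4985,.331,.2,165.5))"
```

```text
t 25.67 tcp [0.4971 0.0696 0.2223] rpy deg [179.93  -1.58 166.7 ] F [ 1.   -0.23  0.02] open 0.053
shift [ 58.1 254.7  24.2] rows 8 each [ 7.3 31.8  3. ] rotvec [ 0.0009 -0.0275  0.021 ]
```

>>> apply_moves([
  {"offset":[7,31,0],"rotation":[0,-0.009,0]},
  {"offset":[7,31,0],"rotation":[0,-0.009,0]},
  {"offset":[7,31,0],"rotation":[0,-0.009,0]},
  {"offset":[7,31,0],"rotation":[0,0,0]},
  {"offset":[7,31,0],"rotation":[0,0,0]},
  {"offset":[7,31,0],"rotation":[0,0,0]},
  {"offset":[6,26,0],"rotation":[0,0,0.01]},
  {"offset":[4,16,0],"rotation":[0,0,0.01]},
  {"offset":[1,6,0],"rotation":[0,0,0]},
  {"offset":[0,0,0],"rotation":[0,0,0]},
])

```text
time: 26.5
tool_pos: [0.4902, 0.3268, 0.2073]
tool_rot: [-3.131, -0.022, 2.896]
contact_force: [-0.5, -1.0, -1.4]
opening: 0.053
```

```bash
python3 -c "
from h import *
plan((.4985,.331,.115,165.5))"
```

```text
t 26.5 tcp [0.4902 0.3268 0.2073] rpy deg [-179.38   -1.26  165.95] F [-0.47 -1.03 -1.36] open 0.053
shift [-9.1  7.1 92.1] rows 3 each [-3.   2.4 30.7] rotvec [-0.011 -0.022  0.008]
```

>>> apply_moves([
  {"offset":[-4,4,12],"rotation":[-0.006,-0.011,0.004]},
  {"offset":[-4,3,22],"rotation":[-0.005,-0.011,0.004]},
  {"offset":[0,0,22],"rotation":[0,0,0]},
  {"offset":[0,0,18],"rotation":[0,0,0]},
  {"offset":[0,0,8],"rotation":[0,0,0]},
  {"offset":[0,0,0],"rotation":[0,0,0]},
  {"offset":[0,0,0],"rotation":[0,0,0]},
])

```text
time: 27.08
tool_pos: [0.4992, 0.3238, 0.1189]
tool_rot: [-3.135, -0.003, 2.886]
contact_force: [-0.1, 0.5, -0.3]
opening: 0.053
```

```bash
python3 -c "
from h import *
plan((.4985,.331,.0847,165.5))
p=observe()['tool_pos']
overlay('o3',(.4985,.331,-14.5),.094,.068,p[0],p[1],-14.3,.08,.054,p[2]-.0807,hw=40)"
```

```text
t 27.08 tcp [0.4992 0.3238 0.1189] rpy deg [-179.64   -0.19  165.36] F [-0.07  0.47 -0.26] open 0.053
shift [ 2.4  7.  34.1] rows 1 each [ 2.4  7.  34.1] rotvec [-0.0062 -0.0033 -0.0025]
```

View pics/o3.png

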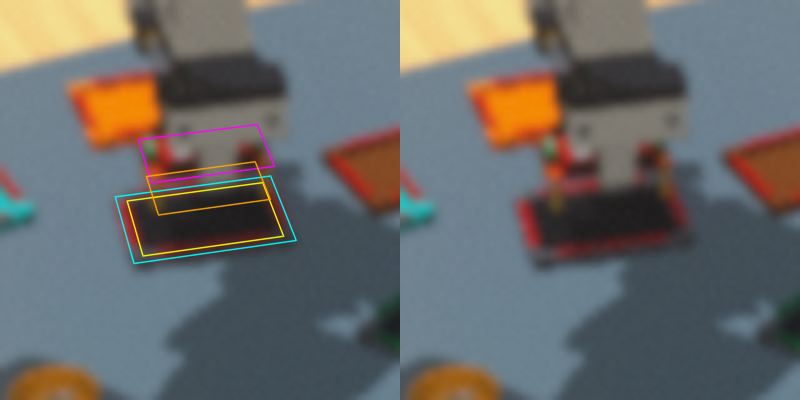

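>>> apply_moves([
  {"offset":[1,4,8],"rotation":[-0.003,-0.003,-0.002]},
  {"offset":[1,3,10],"rotation":[-0.003,0,0]},
  {"offset":[0,0,6],"rotation":[0,0,0]},
  {"offset":[0,0,0],"rotation":[0,0,0]},
  {"offset":[0,0,0],"rotation":[0,0,0]},
])

```text
time: 27.55
tool_pos: [0.5008, 0.3322, 0.0962]
tool_rot: [3.137, 0.005, 2.888]
contact_force: [-0.2, -0.3, 0.1]
opening: 0.0532
```

```bash
python3 -c "
from h import *
plan((.4985,.331,.0847,165.5))
p=observe()['tool_pos']
overlay('o3b',(.4985,.331,-14.5),.094,.068,p[0],p[1],-14.3,.08,.054,p[2]-.0807,hw=40)"
```

```text
t 27.55 tcp [0.5008 0.3322 0.0962] rpy deg [179.73   0.29 165.47] F [-0.2  -0.3   0.06] open 0.0532
shift [ 2.  -1.8 11.5] rows 1 each [ 2.  -1.8 11.5] rotvec [ 0.0047  0.0051 -0.0005]
```

View pics/o3b.png

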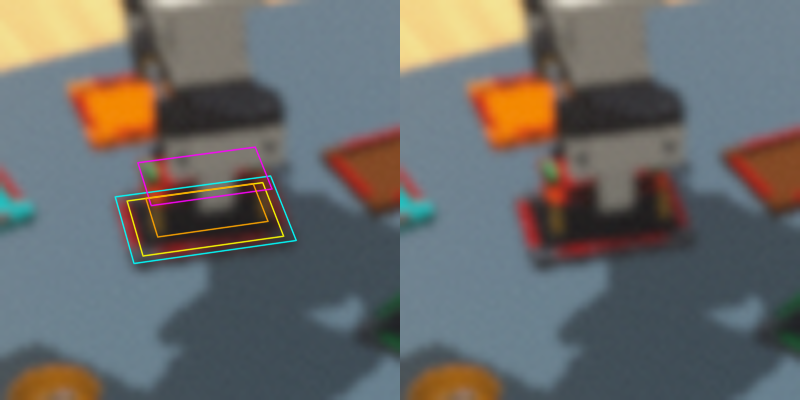

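>>> apply_moves([
  {"offset":[2,-1.8,4],"rotation":[0.004,0.005,0]},
  {"offset":[0,0,3],"rotation":[0,0,0]},
  {"offset":[0,0,2],"rotation":[0,0,0]},
  {"offset":[0,0,0],"rotation":[0,0,0]},
])

```text
time: 27.93
tool_pos: [0.4983, 0.331, 0.087]
tool_rot: [3.141, 0.0, 2.888]
contact_force: [-0.7, 0.5, -0.5]
opening: 0.053
```

```bash
python3 -c "
from h import *
plan((.4985,.331,.0847,165.5))"
```

```text
t 27.93 tcp [0.4983 0.331  0.087 ] rpy deg [1.7995e+02 2.0000e-02 1.6549e+02] F [-0.68  0.46 -0.48] open 0.053
shift [-0.2  0.   2.3] rows 1 each [-0.2  0.   2.3] rotvec [ 0.0009  0.0004 -0.0002]
```

>>> apply_moves([
  {"offset":[0,0,2],"rotation":[0,0,0]},
  {"offset":[0,0,1.5],"rotation":[0,0,0]},
  {"offset":[0,0,1.5],"rotation":[0,0,0]},
  {"offset":[0,0,0],"rotation":[0,0,0]},
])

```text
time: 28.27
tool_pos: [0.4986, 0.3312, 0.085]
tool_rot: [3.14, 0.002, 2.889]
contact_force: [1.2, 0.1, -0.7]
opening: 0.0531
```

```bash
python3 -c "
from h import *
plan((.4985,.331,.0847,165.5))"
```

```text
t 28.27 tcp [0.4986 0.3312 0.085 ] rpy deg [1.7989e+02 1.1000e-01 1.6551e+02] F [ 1.22  0.15 -0.67] open 0.0531
shift [ 0.  -0.2  0.3] rows 1 each [ 0.  -0.2  0.3] rotvec [0.0019 0.0018 0.0001]
```

>>> apply_moves([
  {"offset":[0,0,2],"rotation":[0,0.002,0]},
  {"offset":[0,0,1],"rotation":[0,0,0]},
  {"offset":[0,0,0],"rotation":[0,0,0]},
])

```text
time: 28.52
tool_pos: [0.499, 0.3314, 0.0849]
tool_rot: [3.138, 0.002, 2.889]
contact_force: [-0.4, 0.4, -1.2]
opening: 0.0528
```

>>> apply_moves([
  {"offset":[0,0,0],"rotation":[0,0,0]},
  {"offset":[0,0,0],"rotation":[0,0,0]},
  {"offset":[0,0,0],"rotation":[0,0,0]},
  {"offset":[0,0,0],"rotation":[0,0,0]},
], grip=0.25)

```text
time: 28.85
tool_pos: [0.4993, 0.3315, 0.0845]
tool_rot: [3.138, 0.002, 2.889]
contact_force: [-0.0, -0.1, -0.4]
opening: 0.0685
```

>>> apply_moves([
  {"offset":[0,0,-10],"rotation":[0,0,0]},
  {"offset":[0,0,-20],"rotation":[0,0,0]},
  {"offset":[0,0,-30],"rotation":[0,0,0]},
  {"offset":[0,0,-35],"rotation":[0,0,0]},
  {"offset":[0,0,-30],"rotation":[0,0,0]},
  {"offset":[0,0,-20],"rotation":[0,0,0]},
  {"offset":[0,0,0],"rotation":[0,0,0]},
], grip=0)

```text
time: 29.43
tool_pos: [0.4981, 0.3305, 0.2365]
tool_rot: [3.141, -0.002, 2.889]
contact_force: [-0.2, 0.1, -0.1]
opening: 0.0916
```

```bash
python3 -c "
from h import *
plan((.49,-.332,.2,167.3))
snap('p3d',(.4985,.331,.03),45)
pt=read_camera('top');ps=read_camera('side')
r=[]
for p in(pt,ps):
    im=rect(p,.489,-.334,.027,.06,.0003)
    box(im,.489,-.334,.06,.0003,.490,-.333,np.radians(-12),.100,.066); r.append(im)
cv2.imwrite('pics/gz.png',np.hstack(r))
"
```

```text
t 29.43 tcp [0.4981 0.3305 0.2365] rpy deg [ 1.7998e+02 -1.3000e-01  1.6550e+02] F [-0.19  0.06 -0.11] open 0.0916
shift [-158.1 -643.5   36. ] rows 19 each [ -8.3 -33.9   1.9] rotvec [ 0.0003 -0.0023 -0.0313]
```

View pics/p3d.png

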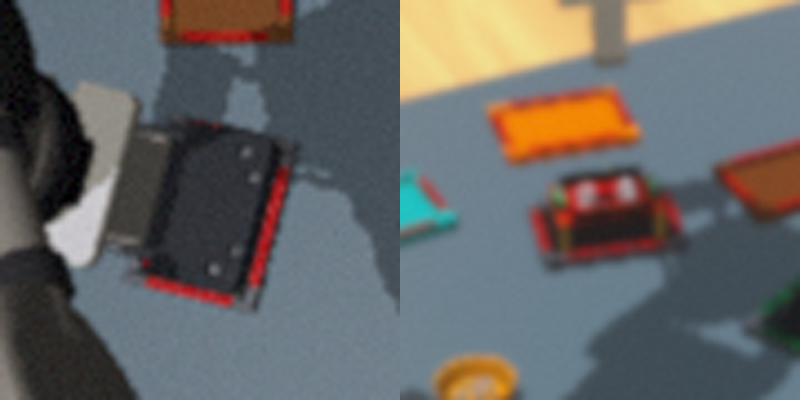

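View pics/gz.png

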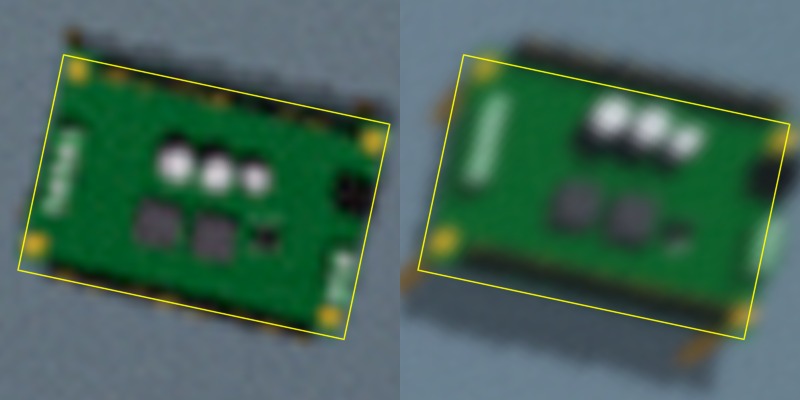

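>>> apply_moves([
  {"offset":[-5,-20,-1],"rotation":[0,0,0]},
  {"offset":[-8,-34,-1],"rotation":[0,0,0]},
  {"offset":[-8,-34,-1],"rotation":[0,0,0]},
  {"offset":[-8,-34,-1],"rotation":[0,0,0]},
  {"offset":[-8,-34,-1],"rotation":[0,0,0]},
  {"offset":[-8,-34,-1],"rotation":[0,0,0]},
  {"offset":[-8,-34,-1],"rotation":[0,0,0]},
  {"offset":[-8,-34,-1],"rotation":[0,0,0]},
  {"offset":[-8,-34,-1],"rotation":[0,0,0]},
  {"offset":[-8,-34,-1],"rotation":[0,0,0]},
  {"offset":[-8,-34,-1],"rotation":[0,0,0]},
  {"offset":[-8,-34,-1],"rotation":[0,0,0]},
])

```text
time: 30.63
tool_pos: [0.4783, -0.0861, 0.2237]
tool_rot: [-3.125, -0.05, 2.9]
contact_force: [0.8, 0.9, -0.1]
opening: 0.0918
```

```bash
python3 -c "
from h import *
plan((.4905,-.3315,.2,166.4))"
```

```text
t 30.63 tcp [ 0.4783 -0.0861  0.2237] rpy deg [-179.06   -2.84  166.17] F [ 0.84  0.88 -0.11] open 0.0918
shift [ -71.6 -235.    24. ] rows 7 each [-10.2 -33.6   3.4] rotvec [-0.0163 -0.0496 -0.0036]
```

>>> apply_moves([
  {"offset":[-10,-33,-1],"rotation":[-0.004,-0.012,0]},
  {"offset":[-10,-33,0],"rotation":[-0.004,-0.012,0]},
  {"offset":[-10,-33,0],"rotation":[-0.004,-0.012,0]},
  {"offset":[-10,-33,0],"rotation":[-0.004,-0.012,0]},
  {"offset":[-10,-33,0],"rotation":[0,0,0]},
  {"offset":[-9,-28,0],"rotation":[0,0,0]},
  {"offset":[-6,-18,0],"rotation":[0,0,0]},
  {"offset":[-2,-8,0],"rotation":[0,0,0]},
  {"offset":[0,0,0],"rotation":[0,0,0]},
])

```text
time: 31.38
tool_pos: [0.4823, -0.3304, 0.2072]
tool_rot: [3.132, -0.027, 2.892]
contact_force: [-0.8, -0.1, 0.7]
opening: 0.0917
```

```bash
python3 -c "
from h import *
plan((.4905,-.3315,.12,166.4))"
```

```text
t 31.38 tcp [ 0.4823 -0.3304  0.2072] rpy deg [179.46  -1.55 165.71] F [-0.8  -0.06  0.7 ] open 0.0917
shift [-10.6   0.1  87. ] rows 3 each [-3.5  0.  29. ] rotvec [ 0.0096 -0.027  -0.0123]
```

>>> apply_moves([
  {"offset":[-5,0,14],"rotation":[0.005,-0.014,-0.006]},
  {"offset":[-5,0,22],"rotation":[0.005,-0.013,-0.006]},
  {"offset":[0,0,22],"rotation":[0,0,0]},
  {"offset":[0,0,16],"rotation":[0,0,0]},
  {"offset":[0,0,8],"rotation":[0,0,0]},
  {"offset":[0,0,0],"rotation":[0,0,0]},
  {"offset":[0,0,0],"rotation":[0,0,0]},
])

```text
time: 31.97
tool_pos: [0.4903, -0.3229, 0.1177]
tool_rot: [3.135, -0.009, 2.908]
contact_force: [-0.4, -1.0, -0.8]
opening: 0.092
```

```bash
python3 -c "
from h import *
plan((.4905,-.3315,.08,166.4))"
```

```text
t 31.97 tcp [ 0.4903 -0.3229  0.1177] rpy deg [179.62  -0.51 166.64] F [-0.4  -1.01 -0.82] open 0.092
shift [-2.6 -8.5 37.6] rows 2 each [-1.3 -4.3 18.8] rotvec [ 0.0065 -0.009   0.0041]
```

>>> apply_moves([
  {"offset":[-1.5,-5,0],"rotation":[0.003,-0.005,0.002]},
  {"offset":[-1,-3.5,0],"rotation":[0.003,-0.004,0.002]},
  {"offset":[0,0,0],"rotation":[0,0,0]},
  {"offset":[0,0,0],"rotation":[0,0,0]},
])

```text
time: 32.3
tool_pos: [0.4921, -0.3323, 0.1208]
tool_rot: [-3.14, 0.005, 2.905]
contact_force: [-0.4, -0.2, 0.9]
opening: 0.0918
```

```bash
python3 -c "
from h import *
plan((.4905,-.3315,.08,166.4))"
```

```text
t 32.3 tcp [ 0.4921 -0.3323  0.1208] rpy deg [-179.88    0.28  166.46] F [-0.36 -0.18  0.88] open 0.0918
shift [ 2.   0.5 40.8] rows 2 each [ 1.   0.3 20.4] rotvec [-0.002   0.0049  0.0011]
```

>>> apply_moves([
  {"offset":[1.5,0.4,10],"rotation":[-0.002,0.005,0]},
  {"offset":[0,0,12],"rotation":[0,0,0]},
  {"offset":[0,0,10],"rotation":[0,0,0]},
  {"offset":[0,0,4],"rotation":[0,0,0]},
  {"offset":[0,0,0],"rotation":[0,0,0]},
])

```text
time: 32.72
tool_pos: [0.4911, -0.3327, 0.0838]
tool_rot: [-3.14, 0.003, 2.904]
contact_force: [0.4, 0.8, 0.6]
opening: 0.0916
```

```bash
python3 -c "
from h import *
plan((.4905,-.3315,.08,166.4))"
```

```text
t 32.72 tcp [ 0.4911 -0.3327  0.0838] rpy deg [-1.799e+02  1.700e-01  1.664e+02] F [0.44 0.81 0.56] open 0.0916
shift [0.8 1.1 3.8] rows 1 each [0.8 1.1 3.8] rotvec [-0.0018  0.003   0.    ]
```

>>> apply_moves([
  {"offset":[0.8,1.2,4],"rotation":[-0.002,0.003,0]},
  {"offset":[0,0,1.5],"rotation":[0,0,0]},
  {"offset":[0,0,0],"rotation":[0,0,0]},
])

```text
time: 32.97
tool_pos: [0.4904, -0.3312, 0.0775]
tool_rot: [3.141, -0.001, 2.904]
contact_force: [-0.2, 0.0, -0.6]
opening: 0.0919
```

>>> apply_moves([
  {"offset":[0,0,0],"rotation":[0,0,0]},
  {"offset":[0,0,0],"rotation":[0,0,0]},
  {"offset":[0,0,0],"rotation":[0,0,0]},
  {"offset":[0,0,0],"rotation":[0,0,0]},
  {"offset":[0,0,0],"rotation":[0,0,0]},
  {"offset":[0,0,0],"rotation":[0,0,0]},
  {"offset":[0,0,0],"rotation":[0,0,0]},
], grip=1, grip_force=6)

```text
time: 33.55
tool_pos: [0.4908, -0.3315, 0.0785]
tool_rot: [-3.142, 0.0, 2.904]
contact_force: [-0.4, -0.2, -0.8]
opening: 0.066
```

>>> apply_moves([
  {"offset":[0,0,0],"rotation":[0,0,0]},
  {"offset":[0,0,0],"rotation":[0,0,0]},
  {"offset":[0,0,0],"rotation":[0,0,0]},
], grip=1, grip_force=20)

```text
time: 33.8
tool_pos: [0.4908, -0.3314, 0.0784]
tool_rot: [3.141, 0.0, 2.904]
contact_force: [0.1, 0.4, -1.2]
opening: 0.0647
```

```bash
python3 -c "
from h import *
plan((.4905,-.3315,.08,166.4))
snap('g4',(.491,-.332,.03),45)"
```

```text
t 33.8 tcp [ 0.4908 -0.3314  0.0784] rpy deg [1.7999e+02 1.0000e-02 1.6641e+02] F [ 0.07  0.44 -1.16] open 0.0647
shift [ 0.3 -0.2 -1.6] rows 1 each [ 0.3 -0.2 -1.6] rotvec [0.0001 0.0003 0.0001]
```

View pics/g4.png

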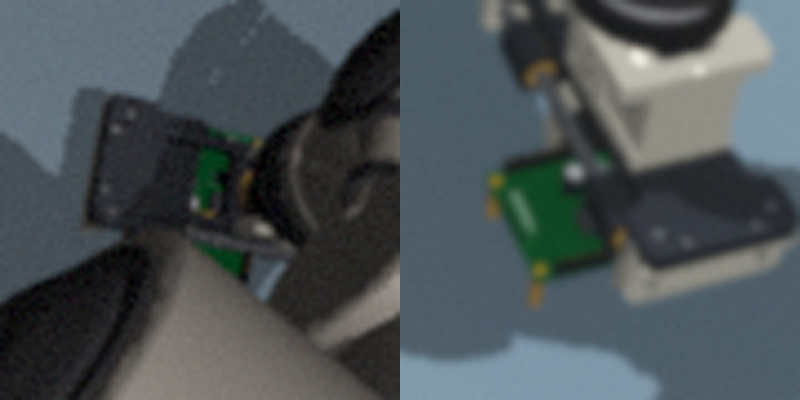

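>>> apply_moves([
  {"offset":[0,0,-5],"rotation":[0,0,0]},
  {"offset":[0,0,-8],"rotation":[0,0,0]},
  {"offset":[0,0,-14],"rotation":[0,0,0]},
  {"offset":[0,0,-20],"rotation":[0,0,0]},
  {"offset":[0,0,-24],"rotation":[0,0,0]},
  {"offset":[0,0,-24],"rotation":[0,0,0]},
  {"offset":[0,0,-24],"rotation":[0,0,0]},
  {"offset":[0,0,-24],"rotation":[0,0,0]},
  {"offset":[0,0,-14],"rotation":[0,0,0]},
  {"offset":[0,0,-5],"rotation":[0,0,0]},
  {"offset":[0,0,0],"rotation":[0,0,0]},
])

```text
time: 34.82
tool_pos: [0.4898, -0.3306, 0.2533]
tool_rot: [3.141, 0.0, 2.904]
contact_force: [-0.6, 0.7, -1.2]
opening: 0.0646
```

```bash
python3 -c "
from h import *
plan((.603,.1535,.23,204))
snap('l4',(.491,-.332,.12),50)"
```

```text
t 34.82 tcp [ 0.4898 -0.3306  0.2533] rpy deg [1.7999e+02 1.0000e-02 1.6640e+02] F [-0.57  0.68 -1.2 ] open 0.0646
shift [  3.8 497.1  23.4] rows 14 each [ 0.3 35.5  1.7] rotvec [ 1.000e-04  2.000e-04 -6.562e-01]
```

View pics/l4.png

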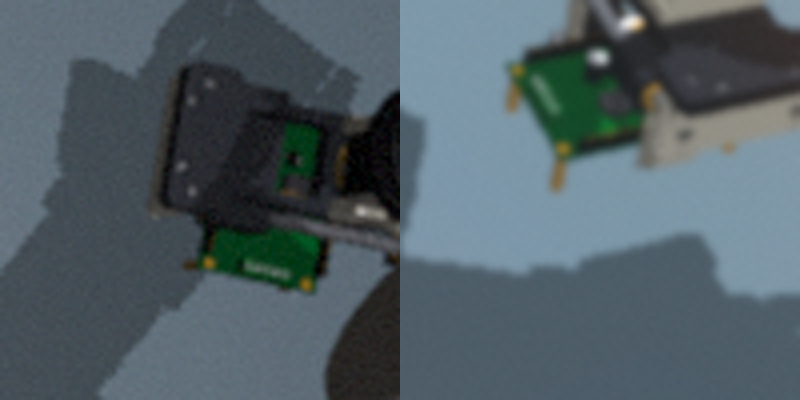

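>>> apply_moves([
  {"offset":[0,18,0],"rotation":[0,0,0]},
  {"offset":[0,32,0],"rotation":[0,0,0]},
  {"offset":[0,34,0],"rotation":[0,0,0]},
  {"offset":[0,34,0],"rotation":[0,0,0]},
  {"offset":[0,34,0],"rotation":[0,0,0]},
  {"offset":[0,34,0],"rotation":[0,0,0]},
  {"offset":[0,34,0],"rotation":[0,0,0]},
  {"offset":[0,34,0],"rotation":[0,0,0]},
  {"offset":[0,34,0],"rotation":[0,0,0]},
  {"offset":[0,34,0],"rotation":[0,0,0]},
  {"offset":[0,34,0],"rotation":[0,0,0]},
  {"offset":[0,34,0],"rotation":[0,0,0]},
])

```text
time: 35.92
tool_pos: [0.5774, 0.0597, 0.2322]
tool_rot: [3.139, -0.037, 2.891]
contact_force: [1.4, -1.0, -0.7]
opening: 0.0651
```

```bash
python3 -c "
from h import *
plan((.603,.1535,.22,204))"
```

```text
t 35.92 tcp [0.5774 0.0597 0.2322] rpy deg [179.86  -2.11 165.64] F [ 1.36 -0.98 -0.69] open 0.0651
shift [-2.  97.2 12.4] rows 3 each [-0.7 32.4  4.1] rotvec [ 0.0146 -0.0346 -0.6694]
```

>>> apply_moves([
  {"offset":[0,30,0],"rotation":[0,-0.012,0]},
  {"offset":[0,28,0],"rotation":[0,-0.012,0]},
  {"offset":[0,22,0],"rotation":[0,-0.012,0]},
  {"offset":[0,12,0],"rotation":[0,0,-0.04]},
  {"offset":[0,4,0],"rotation":[0,0,-0.09]},
  {"offset":[0,0,0],"rotation":[0,0,-0.11]},
  {"offset":[0,0,0],"rotation":[0,0,-0.11]},
  {"offset":[0,0,0],"rotation":[0,0,-0.11]},
  {"offset":[0,0,0],"rotation":[0,0,-0.1]},
  {"offset":[0,0,0],"rotation":[0,0,-0.07]},
  {"offset":[0,0,0],"rotation":[0,0,-0.03]},
  {"offset":[0,0,0],"rotation":[0,0,0]},
])

```text
time: 36.92
tool_pos: [0.5949, 0.1627, 0.2118]
tool_rot: [3.126, -0.033, -2.673]
contact_force: [0.6, -0.6, -0.9]
opening: 0.0652
```

```bash
python3 -c "
from h import *
plan((.603,.1535,.115,204))"
```

```text
t 36.92 tcp [0.5949 0.1627 0.2118] rpy deg [ 179.13   -1.89 -153.15] F [ 0.56 -0.56 -0.88] open 0.0652
shift [ -6.3 -13.3  96.4] rows 3 each [-2.1 -4.4 32.1] rotvec [ 0.0144 -0.0334  0.0495]
```

>>> apply_moves([
  {"offset":[-3,-6,10],"rotation":[0.007,-0.017,0.025]},
  {"offset":[-3,-6,20],"rotation":[0.007,-0.017,0.025]},
  {"offset":[0,0,22],"rotation":[0,0,0]},
  {"offset":[0,0,20],"rotation":[0,0,0]},
  {"offset":[0,0,10],"rotation":[0,0,0]},
  {"offset":[0,0,0],"rotation":[0,0,0]},
  {"offset":[0,0,0],"rotation":[0,0,0]},
])

```text
time: 37.5
tool_pos: [0.6037, 0.1506, 0.1222]
tool_rot: [3.14, -0.006, -2.727]
contact_force: [0.4, -0.4, -1.2]
opening: 0.0652
```

```bash
python3 -c "
from h import *
plan((.603,.1535,.0824,204))
p=observe()['tool_pos']
overlay('o4',(.603,.1535,24),.114,.080,p[0],p[1],24,.1,.066,p[2]-.0784,hw=45)"
```

```text
t 37.5 tcp [0.6037 0.1506 0.1222] rpy deg [ 179.9    -0.37 -156.25] F [ 0.45 -0.35 -1.24] open 0.0652
shift [-0.7  2.8 39.8] rows 2 each [-0.4  1.4 19.9] rotvec [ 0.0018 -0.0065 -0.0044]
```

View pics/o4.png

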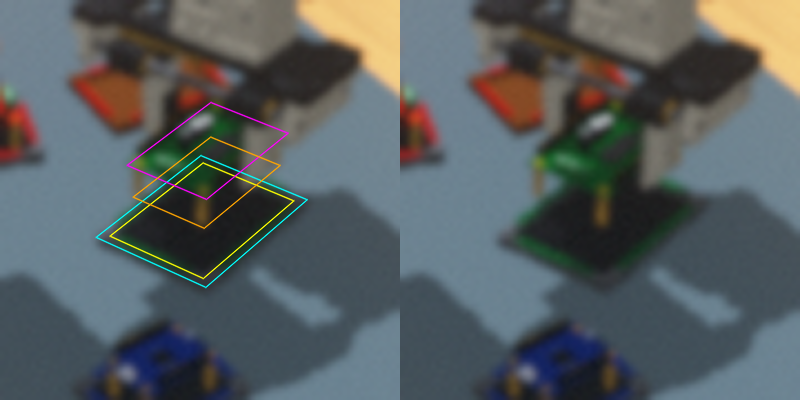

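>>> apply_moves([
  {"offset":[-0.5,2.5,10],"rotation":[0.002,-0.006,-0.004]},
  {"offset":[0,0,12],"rotation":[0,0,0]},
  {"offset":[0,0,6],"rotation":[0,0,0]},
  {"offset":[0,0,0],"rotation":[0,0,0]},
  {"offset":[0,0,0],"rotation":[0,0,0]},
])

```text
time: 37.97
tool_pos: [0.6056, 0.1533, 0.0974]
tool_rot: [-3.139, 0.007, -2.723]
contact_force: [0.1, 0.2, -1.0]
opening: 0.0653
```

```bash
python3 -c "
from h import *
plan((.603,.1535,.0824,204))
p=observe()['tool_pos']
overlay('o4b',(.603,.1535,24),.114,.080,p[0],p[1],24,.1,.066,p[2]-.0784,hw=45)"
```

```text
t 37.97 tcp [0.6056 0.1533 0.0974] rpy deg [-179.86    0.38 -156.  ] F [ 0.1   0.24 -0.98] open 0.0653
shift [ 2.4  1.3 15. ] rows 1 each [ 2.4  1.3 15. ] rotvec [-0.0025  0.0067 -0.0001]
```

View pics/o4b.png

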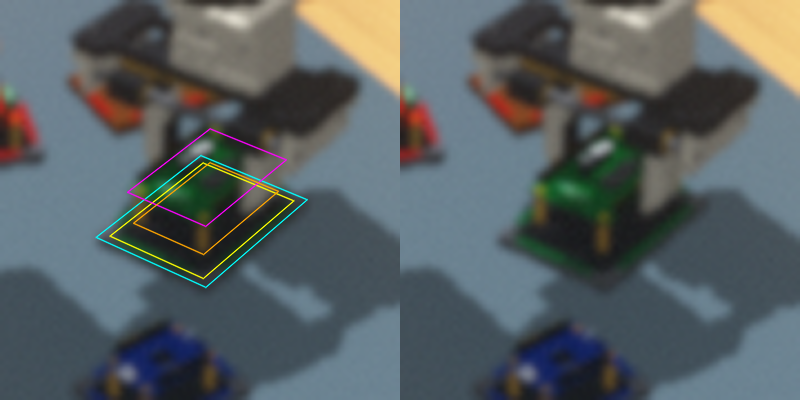

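>>> apply_moves([
  {"offset":[2.4,1.2,5],"rotation":[-0.002,0.006,0]},
  {"offset":[0,0,5],"rotation":[0,0,0]},
  {"offset":[0,0,2],"rotation":[0,0,0]},
  {"offset":[0,0,0],"rotation":[0,0,0]},
])

```text
time: 38.35
tool_pos: [0.6035, 0.1535, 0.0859]
tool_rot: [-3.141, 0.002, -2.723]
contact_force: [-0.1, 0.4, -1.6]
opening: 0.065
```

```bash
python3 -c "
from h import *
plan((.603,.1535,.0824,204))"
```

```text
t 38.35 tcp [0.6035 0.1535 0.0859] rpy deg [-1.7994e+02  1.4000e-01 -1.5601e+02] F [-0.1   0.4  -1.57] open 0.065
shift [0.5 0.2 3.5] rows 1 each [0.5 0.2 3.5] rotvec [-0.001   0.0024 -0.0002]
```

>>> apply_moves([
  {"offset":[0.5,0.2,2.5],"rotation":[0,0.002,0]},
  {"offset":[0,0,2],"rotation":[0,0,0]},
  {"offset":[0,0,1.5],"rotation":[0,0,0]},
  {"offset":[0,0,0],"rotation":[0,0,0]},
])

```text
time: 38.68
tool_pos: [0.6032, 0.1535, 0.0828]
tool_rot: [-3.14, 0.002, -2.723]
contact_force: [0.0, -0.2, -1.4]
opening: 0.0648
```

```bash
python3 -c "
from h import *
plan((.603,.1535,.0824,204))"
```

```text
t 38.68 tcp [0.6032 0.1535 0.0828] rpy deg [-1.7991e+02  1.0000e-01 -1.5600e+02] F [ 0.05 -0.16 -1.4 ] open 0.0648
shift [0.2 0.1 0.4] rows 1 each [0.2 0.1 0.4] rotvec [-0.0016  0.0017 -0.0001]
```

>>> apply_moves([
  {"offset":[0,0,2],"rotation":[0,0,0]},
  {"offset":[0,0,1],"rotation":[0,0,0]},
  {"offset":[0,0,0],"rotation":[0,0,0]},
])

```text
time: 38.93
tool_pos: [0.6036, 0.1535, 0.0826]
tool_rot: [-3.139, 0.004, -2.723]
contact_force: [0.2, -0.6, -0.9]
opening: 0.0651
```

>>> apply_moves([
  {"offset":[0,0,0],"rotation":[0,0,0]},
  {"offset":[0,0,0],"rotation":[0,0,0]},
  {"offset":[0,0,0],"rotation":[0,0,0]},
  {"offset":[0,0,0],"rotation":[0,0,0]},
  {"offset":[0,0,0],"rotation":[0,0,0]},
], grip=0.1)

```text
time: 39.35
tool_pos: [0.604, 0.1536, 0.0819]
tool_rot: [-3.139, 0.005, -2.723]
contact_force: [-0.4, -0.1, 0.5]
opening: 0.0824
```

>>> apply_moves([
  {"offset":[0,0,-10],"rotation":[0,0,0]},
  {"offset":[0,0,-20],"rotation":[0,0,0]},
  {"offset":[0,0,-30],"rotation":[0,0,0]},
  {"offset":[0,0,-35],"rotation":[0,0,0]},
  {"offset":[0,0,-35],"rotation":[0,0,0]},
  {"offset":[0,0,-35],"rotation":[0,0,0]},
  {"offset":[0,0,-20],"rotation":[0,0,0]},
  {"offset":[0,0,0],"rotation":[0,0,0]},
], grip=0)

```text
time: 40.02
tool_pos: [0.6019, 0.1535, 0.2771]
tool_rot: [-3.141, -0.0, -2.723]
contact_force: [1.3, 0.8, 0.8]
opening: 0.0917
```

```bash
python3 -c "
from h import *
plan((.4,-.33,.28,None))
p=read_camera('side'); cv2.imwrite('pics/e1.png',cv2.resize(p['img'][:,:,::-1],(800,600),interpolation=cv2.INTER_CUBIC))"
```

```text
t 40.02 tcp [0.6019 0.1535 0.2771] rpy deg [-1.7994e+02 -1.0000e-02 -1.5601e+02] F [1.33 0.79 0.78] open 0.0917
shift [ 381.1 -359.6   -2.5] rows 15 each [ 25.4 -24.   -0.2]
```

View pics/e1.png

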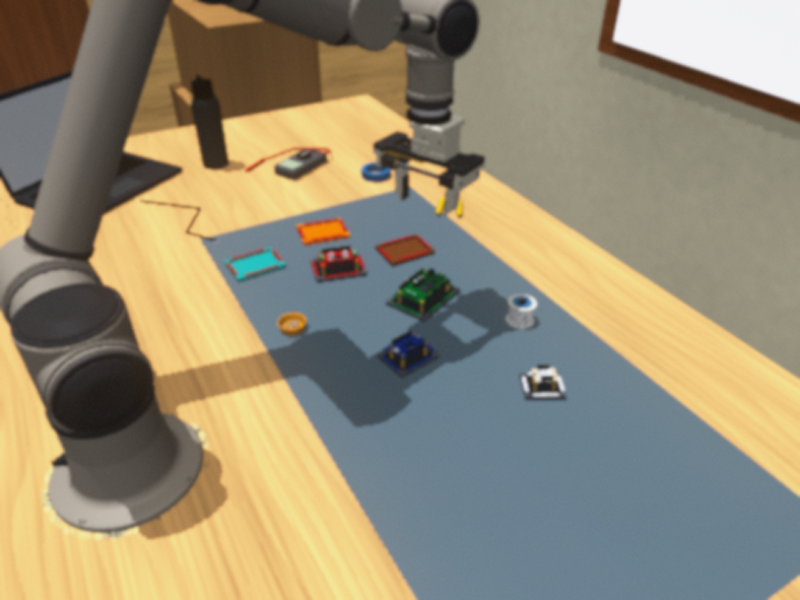

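All four are in their trays, with the spool at (520,310) and the cup at (292,323) where they started. Next I move the arm aside for a check from the top camera.

>>> apply_moves([
  {"offset":[16,-15,-2],"rotation":[0,0,0]},
  {"offset":[22,-22,-2],"rotation":[0,0,0]},
  {"offset":[22,-22,-2],"rotation":[0,0,0]},
  {"offset":[22,-22,-2],"rotation":[0,0,0]},
  {"offset":[22,-22,-2],"rotation":[0,0,0]},
  {"offset":[22,-22,-2],"rotation":[0,0,0]},
  {"offset":[22,-22,-2],"rotation":[0,0,0]},
  {"offset":[22,-22,-2],"rotation":[0,0,0]},
  {"offset":[22,-22,-2],"rotation":[0,0,0]},
  {"offset":[22,-22,-2],"rotation":[0,0,0]},
  {"offset":[22,-22,-2],"rotation":[0,0,0]},
  {"offset":[22,-22,-2],"rotation":[0,0,0]},
])

```text
time: 41.07
tool_pos: [0.4593, -0.1929, 0.2844]
tool_rot: [3.123, -0.022, -2.712]
contact_force: [1.1, -0.3, -0.3]
opening: 0.0917
```

>>> apply_moves([
  {"offset":[25,-20,-2],"rotation":[0,0,0]},
  {"offset":[25,-20,-2],"rotation":[0,0,0]},
  {"offset":[25,-20,-2],"rotation":[0,0,0]},
  {"offset":[15,-12,-2],"rotation":[0,0,0]},
  {"offset":[0,0,0],"rotation":[0,0,0]},
  {"offset":[0,0,0],"rotation":[0,0,0]},
])

```text
time: 41.57
tool_pos: [0.399, -0.3037, 0.2848]
tool_rot: [3.109, -0.029, -2.719]
contact_force: [-0.2, 0.9, 0.8]
opening: 0.0913
```

```bash
python3 -c "
from h import *
plan()
p=read_camera('top'); cv2.imwrite('pics/e2.png',cv2.resize(p['img'][:,:,::-1],(800,600),interpolation=cv2.INTER_CUBIC))
T={'radio':(.6475,-.167,-26.5,.054,.044,.040,.030),'logic':(.487,.012,9.6,.074,.058,.06,.044),'driver':(.4985,.331,-14.5,.094,.068,.08,.054),'power':(.603,.1535,24,.114,.08,.1,.066)}
r=[]
for n,(x,y,a,L,W,l,w) in T.items():
    im=rect(p,x,y,.031,.075,.000375); box(im,x,y,.075,.000375,x,y,np.radians(a),l,w); r.append(im)
    im=rect(p,x,y,.010,.075,.000375); box(im,x,y,.075,.000375,x,y,np.radians(a),L,W); r.append(im)
o=np.vstack([np.hstack(r[0::2]),np.hstack(r[1::2])]); cv2.imwrite('pics/e3.png',cv2.resize(o,(800,400)))
for q in ['solder_spool','screw_cup']: print(q,[d['location'] for d in tip_of(q,p)][:1])
"
```

```text
t 41.57 tcp [ 0.399  -0.3037  0.2848] rpy deg [ 178.15   -1.67 -155.78] F [-0.24  0.86  0.79] open 0.0913
solder_spool [[0.7299, -0.0047, 0.0011]]
screw_cup [[0.334, 0.1896, -0.0055]]
```

View pics/e2.png

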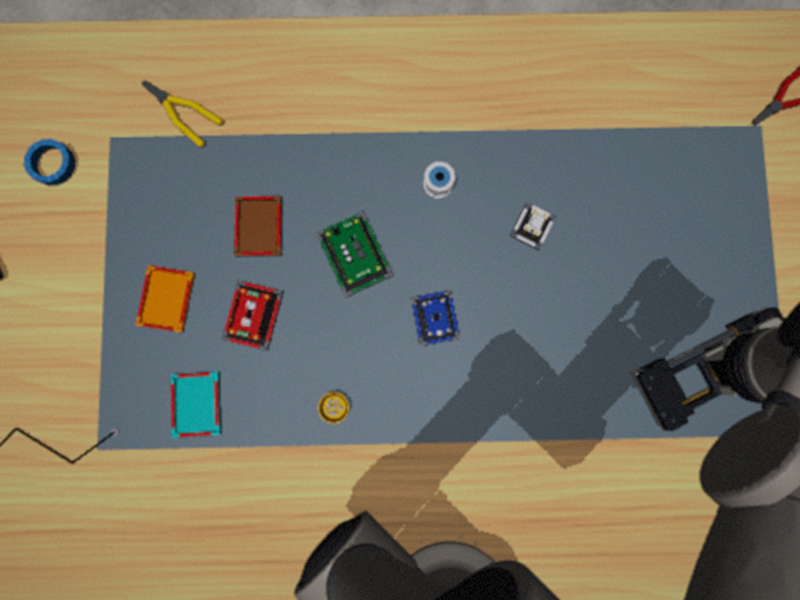

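View pics/e3.png

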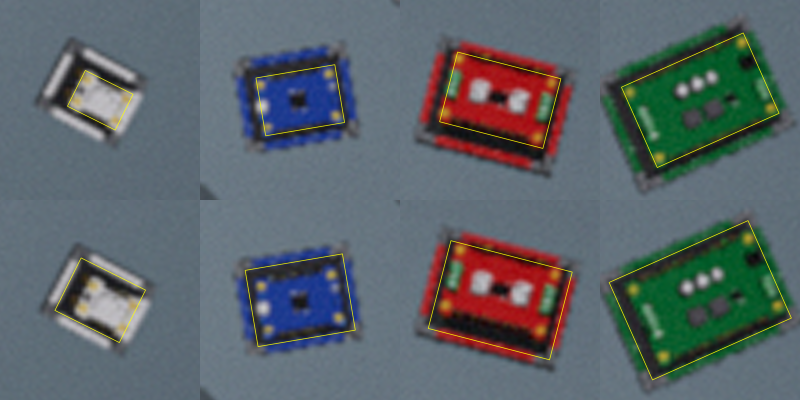

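The top view shows every board inside its recess and lined up with it, so I'm handing in.

```bash
python3 -c "
from cell import *
print(hand_in())"
```

```text
the job is handed in; nothing more can be done
None
```

I took the stack apart from the top down: white, blue, red, then green. Each board went feet down into the tray with its own colour tags, and I handed the job in at about 41.6 s of the 120 s allowed.

- **Placement:** in the last top-camera picture, each board stands inside its recess within about 1–2 mm of centre. All four look lined up lengthwise. A side-camera picture taken just before also showed all four in their trays.
- **Handling:** no board was dropped. After each lift, the boards left in the stack looked undisturbed in the pictures.
- **Bystanders:** the spool and the cup were found within about 2 mm of where they started, which is within the measuring error. The brown, orange and turquoise look-alikes were not touched.
- **Forces:** the measured wrist force stayed under 2 N in every reading. That is close to the sensor noise, so I judged touchdown mostly by height. Each board was released at about floor height, to within about 0.5 mm.
- **Disagreement:** the two cameras differed by about 2–3 mm in x for the stack, so I worked between them. The gap did not affect the grips.
- **Arm tilt:** the tool tilted by up to 4° during fast moves. I levelled it before each grasp and each placing.

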